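# Empty the offcut pan into the scrap hopper

### The arm

A 7-joint arm with a two-finger parallel gripper is mounted at the origin on the work surface. World frame = base frame: x ahead of the robot, y to its left, z up, the work surface at z = 0. Lengths are in m, angles in rad, forces in N, time in s.
With the tool pointing down it reaches from about 0.425 to 1.025 m from the base axis. Payload 9.4 kg.
Tool frame: the origin (TCP) lies midway between the tips of the shut fingers; the grasp point (between the pads) lies manip.tcp_to_grasp behind it (manip.tcp_to_grasp is the distance from the TCP to the grasp point, in m); z points along the fingers, y is the direction in which the jaws open and shut (so a half turn about z gives the same grasp; the last joint's range is limited). The gripper opens to 93 mm and grips with 3 to 60 N. Pads are 15 mm wide; open, the fingers measure 128 mm over their backs; the gripper's body (75 mm by 188 mm) begins 65 mm behind the grasp point.
Start: joints at [1.248, 0.599, -0.003, 1.599, 0.002, 0.943, -0.08], TCP at [0.176, -0.703, 0.219] pointing down, gripper open.
Joint ranges: [-2.57, 2.57], [-0.35, 1.97], [-1.29, 1.29], [0.11, 2.56], [-1.05, 4.19], [0.11, 1.86], [-2.63, 2.63]. Speed limits (rad/s): [2.22, 2.22, 3.01, 3.01, 3.14, 3.14, 3.14].

### API

Orientations are given as a rotation vector (axis times angle).
In Python, from plant import manip gives the robot as it stands.
- The arm moves only by the shell command python3 -m crank 'ROWS' [FORCE]. ROWS is JSON, a list of rows, each an object of numbers: "hand": the closure, from 0 (fully open) to 1 (shut); "x", "y", "z": the shift along the tool's x, y, z in m; "ax", "ay", "az": the turn, a rotation vector about the tool's x, y, z in degrees. A call has 1 to 10 rows; each row is the pose to reach, as a shift and turn from the pose commanded when the call began, along the tool's axes at that moment; what a row does not reach only later rows make up. A row lasts 1/12 s, in which the tool goes at most 41.7 mm and 7.16 degrees, less where a joint would pass 70% of its speed; a pose out of reach is approached as far as the arm can. A call with a gripper value outside its range is refused whole. The fingers move at their own pace and stop on an object; FORCE is the grip in N (left out, the last holds). Time passes only in rows, so rows that repeat a pose let the fingers close. It gives the time, the measured TCP pose, the force and the opening at its end, in the units of the state.
- manip.observe(): the state, without advancing time (a new reading comes with each control period).
- manip.camera(name): name is "scene" or "top" or "wrist"; returns (picture, depth): 480x640x3 uint8, red, green, blue; 480x640 float32, m along the optical axis (not along the pixel's ray), 0 where there is no reading.
- manip.camera_params(name): a dict with "K" (3x3 intrinsics, pixels), "view" (4x4, takes a point from world to camera coordinates). Camera axes: x right, y down, z forward; pixel columns grow to the right and rows downward; lengths in m; the calibration is good to about 2 mm. A picture is of the moment at which its call begins: read the wrist's pose just before it. camera_params takes no time and is no camera call; for the wrist camera it gives the pose at the moment of the call.
- manip.close_job(): hands the job in, once; it reports no verdict.
The state is a dict: "time_s": time; "q": joint angles; "joint_velocities": joint speeds; "joint_torque": joint torques, N m; "eef_pos": TCP position; "tcp_rot": TCP orientation; "force": force on the tool from outside, world axes, zero at the start; "torque": the same for the moment, N m; "grip_width": finger opening in m.
Only numpy, scipy, OpenCV 4.12 (cv2) and the standard library are available. Lean on these libraries where they do the work, as an engineer would, in place of code of your own. Each camera call takes 0.05 s, during which the arm holds its last target.

### The job

Slide the scrap hopper's shutter fully open by its red block, then pick up the pan by its wooden handle and tip all four steel offcuts out of it into the hopper, without touching the offcuts with the fingers. Put the empty pan back upright on the middle of its copper rest plate and let go, leaving the shutter open, and leave the other things on the bench where they lie.

Things in the scene. Friction and masses are not known exactly. Their poses are not given: they have to be found in the camera images.
- hopper: green fixed steel scrap hopper, an open-topped box 200 x 200 mm outside, walls 6 mm, rim 120 mm high; origin at the centre of its underside on the bench, z up. Dark guide rails run along its x axis on both sides (y = +-98 mm, tops 138 mm high, from x = -100 to +300 mm)
- hopper_mouth (a point): centre of the hopper's open mouth, at rim height (120 mm), axes as hopper. The -y side is the entry side: a flare leans outwards there, up to 164 mm above the bench at y = -141 mm. On the +y side a splash plate rises to 203 mm at y = 120 mm. The pan is tipped in over the -y side, lip inside the mouth
- shutter (a joint): travel in m of the flat grey steel shutter (196 x 184 x 5 mm, top face at height 127 mm) that covers the mouth and slides along the hopper's +x axis: 0 = shut, 0.19 = fully open at its stop; stiff by about 3 N, stays where left
- shutter_grip (a point): grip point in the red block on the shutter (28 mm along x, 50 mm along y, 40 mm tall, its top at height 167 mm), on its centre line, 17 mm below its top; moves with the shutter; axes as hopper
- rest: fixed copper-coloured rest plate flat on the bench, 240 (x) x 170 (y) x 6 mm thick; origin at the centre of its underside. The pan starts on it and is put back on it
- pan: loose dark steel scoop pan, 180 (x) x 126 (y) mm, 0.4 kg, floor 3 mm; rear wall (-x) and side walls 42 mm high (24 mm near the front), the front (+x) fully open with no lip wall; origin at the centre of its underside, z up. A wooden handle bar runs along x above its middle on one post at the rear
- pan_grip (a point): middle of the pan's wooden handle bar above the loaded pan's centre of mass, 95 mm above the pan's underside; the bar is 14 mm wide (y), 26 mm tall, from x = -102 to +43 mm; axes as pan
- pan_lip (a point): middle of the pan's open front edge, on its floor: 90 mm ahead (+x) of the pan's origin, 3 mm up; axes as pan
- tube_a: offcut of bright square steel tube, 62 x 32 x 32 mm, along its x; origin at the centre of its underside; lies in the pan, 0.1 kg
- tube_b: offcut of rusty square steel tube, 66 x 28 x 28 mm, along its x; origin at the centre of its underside; lies in the pan, 0.1 kg
- angle: offcut of bright angle iron, 64 x 34 x 32 mm, along its x; origin at the centre of its underside; lies in the pan, 0.1 kg
- bar: offcut of dark flat bar, 66 x 26 x 10 mm, along its x; origin at the centre of its underside; lies in the pan, 0.1 kg
- tongs: bystander: pair of black steel tongs 310 mm long (x), flat on the bench; origin on the bench near their middle
- hook_a: bystander: black forged hook 115 mm long (x), flat on the bench; origin near its middle
- hook_b: bystander: black forged hook 115 mm long (x), flat on the bench; origin near its middle
- bell: bystander: cast brass bell, 68 mm wide, 68 mm tall, standing on its mouth; origin at the centre of its underside
- shovel: bystander: flat rusty hearth shovel head 160 x 140 mm, socket to -x; origin at the centre of its underside
- hammer: bystander: hammer lying along its x, handle to -x; origin under its middle
There are look-alikes about, which are no part of the job. There is more than one size of the bar; the one meant has the size given above. Leave any yellow look-alike of the tube_b alone.

How it is judged:
On the way, in this order (a step that is already met when the one before it is completed fails the run):
1. the shutter is slid fully open (at least 170 of 190 mm) (value of joint shutter above 0.17 m), for 0.2 s.
2. all four offcuts lie at rest inside the hopper, below its rim (x of tube_a in the frame of hopper between -0.097 and 0.097 m and y of tube_a in the frame of hopper between -0.097 and 0.097 m and z of each of tube_a, tube_b, angle, bar in the frame of hopper below 0.105 m and x of tube_b in the frame of hopper between -0.097 and 0.097 m and y of tube_b in the frame of hopper between -0.097 and 0.097 m and x of angle in the frame of hopper between -0.097 and 0.097 m and y of angle in the frame of hopper between -0.097 and 0.097 m and x of bar in the frame of hopper between -0.097 and 0.097 m and y of bar in the frame of hopper between -0.097 and 0.097 m and linear speed of each of tube_a, tube_b, angle, bar below 0.05 m/s and value of joint shutter above 0.17 m), for 0.2 s.
At the end, for the whole second after the job is handed in: All four offcuts at rest inside the hopper below its rim; the shutter open by at least 170 mm; the pan released, upright (within 0.08 rad), at rest on the copper plate with its centre within 40 mm of the plate's centre, any way round (all of step 2 and horizontal distance between pan and rest below 0.04 m and angle between pan's own z axis and vertical below 0.08 rad and z of pan in the frame of rest below 0.012 m and linear speed of pan below 0.03 m/s); the robot touches nothing.
It fails at once if the fingers touch an offcut (contact force between the fingers and tube_a above 1 N or contact force between the fingers and tube_b above 1 N or contact force between the fingers and angle above 1 N or contact force between the fingers and bar above 1 N).
It fails at once if a bystander (tongs, hook, bell, shovel head, hammer) is moved by more than 30 mm (distance of any of tongs, hook_a, hook_b, bell, shovel, hammer from where it was at the start of the episode above 0.03 m).
It also fails if it takes over 66 s, if anything falls off the work surface, if the arm or the gripper's body presses on something with over 40 N, if the wrist force passes 120 N, or if a joint passes its speed limit or range.

## Working session

There is one attempt and no reset: what is moved stays moved. The work goes in short steps, Python scripts to look and compute and a shell command to move; the robot and the scene stay as the last step left them, time stands still between calls to the robot, and variables do not carry over. Pictures are saved under pics/ and viewed, and the job is handed in when it is done.

```bash
ls; mkdir -p pics; python3 - <<'E'
from plant import manip
import cv2
print(manip.observe(), manip.tcp_to_grasp)
for n in("scene","top","wrist"):
    p=manip.camera_params(n); im,d=manip.camera(n)
    cv2.imwrite(f"pics/{n}0.png",im[:,:,::-1]); import numpy as np; np.savez(f"{n}0.npz",im=im,d=d,**p)
    print(n,p)
E
```

```text
pics
{'time_s': 0.0, 'q': array([ 1.24833073,  0.60008573, -0.00253687,  1.60013208,  0.00181762,
        0.94293024, -0.07982791]), 'joint_velocities': array([ 0.0013587 , -0.0003798 , -0.0015258 ,  0.00100598, -0.00015615,
       -0.00084068,  0.00106601]), 'joint_torque': array([-6.34811840e-04, -7.65073514e+01,  1.49687603e+00, -2.52355385e+01,
       -5.24622935e-02,  1.67242298e-02,  1.80907282e-04]), 'eef_pos': array([ 0.17624282, -0.70273641,  0.21778775]), 'tcp_rot': array([-3.11639371e+00, -3.84946909e-01,  5.47421134e-04]), 'force': array([-0.25118182, -0.1019824 ,  0.02260891]), 'torque': array([-0.00832036,  0.00489954,  0.01568305]), 'grip_width': 0.0927899322344013} 0.0188
scene {'K': array([[537.46067432,   0.        , 318.14208908],
       [  0.        , 537.46067432, 240.79073451],
       [  0.        ,   0.        ,   1.        ]]), 'view': array([[ 0.61442205,  0.78887498,  0.01272059, -0.35743968],
       [ 0.53224908, -0.40253746, -0.74476473, -0.14598011],
       [-0.58240575,  0.4643704 , -0.66720588,  1.82874953],
       [ 0.        ,  0.        ,  0.        
[... 157 characters left out ...]
       ,   1.        ]]), 'view': array([[-0.00994602, -0.9999389 ,  0.00482372,  0.03405894],
       [-0.98331112,  0.00890404, -0.18171397,  0.50227109],
       [ 0.18165992, -0.00655054, -0.9833396 ,  1.55603927],
       [ 0.        ,  0.        ,  0.        ,  1.        ]])}
wrist {'K': array([[432.37890455,   0.        , 314.59119186],
       [  0.        , 432.37890455, 240.2469232 ],
       [  0.        ,   0.        ,   1.        ]]), 'view': array([[ 0.24243521, -0.9701665 , -0.00146222, -0.72354117],
       [-0.92503356, -0.23161076,  0.30111356, -0.03475562],
       [-0.29246895, -0.07164792, -0.95358717,  0.3928803 ],
       [ 0.        ,  0.        ,  0.        ,  1.        ]])}
```

View pics/scene0.png

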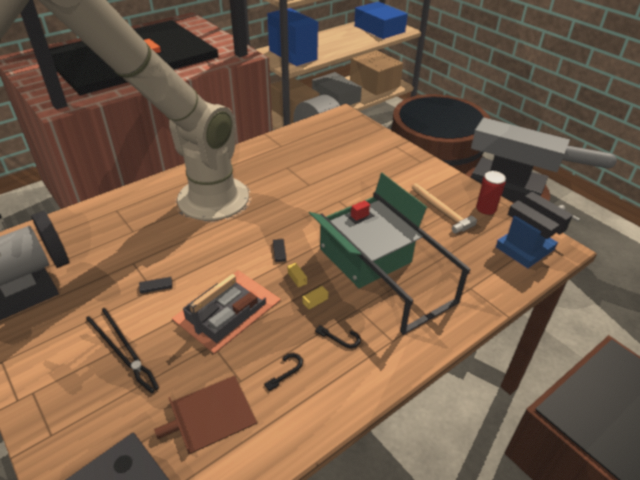

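View pics/top0.png

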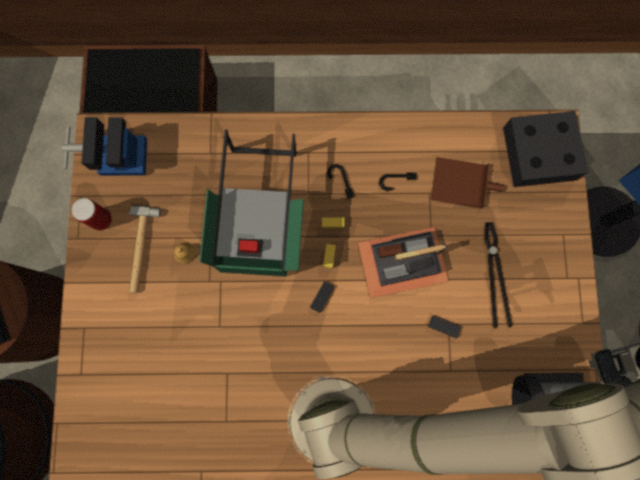

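The top view shows the hopper at about (258,230) with its rails pointing up the image (+x) and the red block at (250,246). The flare is on the right, and the pan on its copper plate is at (405,260) with its handle's rear end to the right. Next I'll measure these.

```bash
cat > h.py <<'E'
import numpy as np, cv2
def load(n):
    z=np.load(n+'.npz'); return z['im'],z['d'],z['K'],z['view']
def cloud(d,K,V):
    v,u=np.mgrid[:d.shape[0],:d.shape[1]]
    p=np.stack([(u-K[0,2])/K[0,0]*d,(v-K[1,2])/K[1,1]*d,d],-1)
    return (p-V[:3,3])@V[:3,:3]
def grab(n,tag):
    from plant import manip
    p=manip.camera_params(n); im,d=manip.camera(n)
    cv2.imwrite(f"pics/{n}{tag}.png",im[:,:,::-1]); np.savez(f"{n}{tag}.npz",im=im,d=d,**p)
    return im,d,p['K'],p['view']
def rect(P,m,name):
    xy=P[m][:,:2].astype(np.float32)
    r=cv2.minAreaRect(xy*1000); b=cv2.boxPoints(r)
    print(name,m.sum(),'c',np.round(r[0],1),'size',np.round(r[1],1),'ang',round(r[2],2),'z',np.round(np.percentile(P[m][:,2],[5,50,95])*1000,1))
    return r
E
python3 - <<'E'
from h import *
for n in('top0','scene0'):
    im,d,K,V=load(n); P=cloud(d,K,V); hsv=cv2.cvtColor(im,cv2.COLOR_RGB2HSV); H,S,Vv=[hsv[...,i].astype(int) for i in range(3)]
    ok=d>0; X,Y,Z=P[...,0],P[...,1],P[...,2]
    if n=='top0':
        for (u,v) in [(250,246),(262,215),(222,180),(292,180),(212,230),(294,235),(405,262),(370,285),(410,252),(440,247)]:
            print((u,v),np.round(P[v,u]*1000,1),hsv[v,u])
    hop=ok&(Y>0)&(Y<.45)&(X>.35)&(X<1.0)
    rect(P,hop&((H<6)|(H>174))&(S>180)&(Z>.155)&(Z<.175),n+'red')
    rect(P,hop&(S<60)&(abs(Z-.127)<.005),n+'shutter')
    rect(P,hop&(H>55)&(H<95)&(S>60)&(Z>.02),n+'green')
    rect(P,hop&(abs(Z-.138)<.005)&(Vv<70),n+'rails')
    pn=ok&(Y<-.05)&(Y>-.5)&(X>.3)&(X<.8)
    rect(P,pn&(H<12)&(S>110)&(Z<.012)&(Z>.003)&(Vv>130),n+'rest')
    rect(P,pn&(Z>.095),n+'handle')
    rect(P,pn&(abs(Z-.048)<.004),n+'walltop')
E
```

```text
(250, 246) [483.9 221.5 161.7] [  1 195 167]
(262, 215) [578.3 192.7 131.1] [ 23  16 127]
(222, 180) [678.5 305.8 142.2] [13 67 53]
(292, 180) [720.1 113.8   4.6] [ 14 135 125]
(212, 230) [530.2 327.1 158.8] [ 65 114  38]
(294, 235) [516.9 101.9 145.6] [ 69 103  97]
(405, 262) [ 458.8 -225.5   12.2] [23 15 69]
(370, 285) [ 390.9 -118.9    8.7] [ 11 148 189]
(410, 252) [ 471.3 -223.7  115. ] [ 21 102 182]
(440, 247) [ 484.8 -309.   115.7] [ 16 123 189]
top0red 186 c [485.2 225. ] size [48.2 27.9] ang 83.7 z [159.3 166.4 172.2]
top0shutter 3667 c [622.7 215.7] size [203.5 357.3] ang 85.65 z [122.9 127.  131.1]
top0green 2206 c [524.8 214.3] size [260.7 200.5] ang 86.06 z [ 67.6 151.1 198.1]
top0rails 628 c [624.  216.7] size [205.2 396.9] ang 85.38 z [133.7 137.9 142.3]
top0rest 1138 c [ 461.4 -218.2] size [172.1 239.8] ang 11.64 z [ 3.4  6.4 11. ]
top0handle 295 c [ 472.1 -255.5] size [ 19.3 145.4] ang 12.94 z [101.1 113.1 119.3]
top0walltop 186 c [ 469.2 -236.8] size [126.7 162.9] ang 11.86 z [44.3 46.8 51.4]
scene0red 19 c [490.7 223.4] size [27.8 18.2] ang 62.3 z [163.8 167.6 171.5]
scene0shutter 2912 c [626.5 215.2] size [203.5 395.2] ang 85.37 z [123.7 127.4 130.8]
scene0green 2984 c [527.1 213.5] size [265.1 205.4] ang 84.94 z [ 28.1 108.1 190.2]
scene0rails 306 c [628.4 216.1] size [209.3 396.9] ang 85.52 z [133.2 136.2 141. ]
scene0rest 1172 c [ 570.5 -241.4] size [381.5 331.5] ang 10.31 z [ 3.6  6.5 10.1]
scene0handle 475 c [ 474.  -253.4] size [ 22.8 146.6] ang 11.17 z [ 96.9 111.  116.9]
scene0walltop 237 c [ 473.6 -259.9] size [132.  133.9] ang 12.7 z [44.4 47.  51.4]
```

```bash
python3 - <<'E'
from h import *
im,d,K,V=load('top0'); a=cv2.resize(im[160:310,180:480],None,fx=2.6,fy=2.6,interpolation=cv2.INTER_CUBIC)
cv2.imwrite('pics/c_top.png',a[:,:,::-1])
im,d,K,V=load('scene0'); a=cv2.resize(im[170:370,160:480],None,fx=2.5,fy=2.5,interpolation=cv2.INTER_CUBIC)
cv2.imwrite('pics/c_scene.png',a[:,:,::-1])
E
```

```text
(no output)
```

View pics/c_top.png

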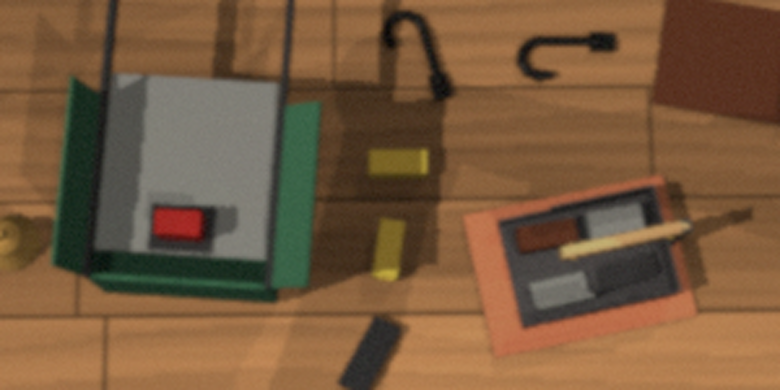

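View pics/c_scene.png

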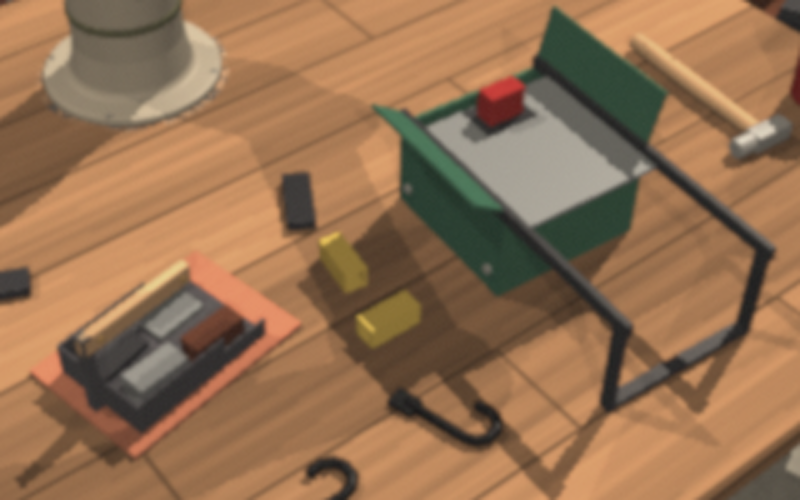

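```bash
cat > plan.py <<'E'
import sys, numpy as np
from scipy.spatial.transform import Rotation as R
from plant import manip
def target(jaw,tilt=0):
    # tool y at world angle jaw (deg), tool down; tilt: turn about -tool y (tool leans so that front dips)
    a=np.radians(jaw); y=np.array([np.cos(a),np.sin(a),0]); z=np.array([0,0,-1.]); x=np.cross(y,z)
    return R.from_matrix(np.stack([x,y,z],1))*R.from_rotvec([0,-np.radians(tilt),0])
def delta(p,Rt):
    s=manip.observe(); R0=R.from_rotvec(s['tcp_rot'])
    print('t',round(s['time_s'],2),'pos',np.round(s['eef_pos'],4),'q',np.round(s['q'],2),'F',np.round(s['force'],1),'T',np.round(s['torque'],2),'w',round(s['grip_width'],4))
    print('shift mm',np.round(R0.inv().apply(np.array(p)-s['eef_pos'])*1000,1),'turn deg',np.round((R0.inv()*Rt).as_rotvec(degrees=True),2))
if __name__=='__main__':
    v=list(map(float,sys.argv[1:])); delta(v[:3],target(v[3],v[4] if len(v)>4 else 0))
E
python3 plan.py .52 -.25 .34 -40
```

```text
t 0.15 pos [ 0.1763 -0.7029  0.218 ] q [ 1.25  0.6  -0.    1.6   0.    0.94 -0.08] F [0.1 0.3 0.1] T [-0.08 -0.04 -0.03] w 0.0932
shift mm [ 443.5 -355.8 -121.7] turn deg [-7.000e-02 -1.000e-02 -3.591e+01]
```

```bash
python3 -m crank '[{"x":0.04,"y":-0.03,"z":-0.03,"az":-4},{"x":0.08,"y":-0.06,"z":-0.06,"az":-8},{"x":0.11,"y":-0.09,"z":-0.08,"az":-12},{"x":0.14,"y":-0.115,"z":-0.09,"az":-15},{"x":0.17,"y":-0.14,"z":-0.1,"az":-18},{"x":0.2,"y":-0.165,"z":-0.11,"az":-21},{"x":0.23,"y":-0.19,"z":-0.12,"az":-24},{"x":0.26,"y":-0.21,"z":-0.12,"az":-27},{"x":0.29,"y":-0.235,"z":-0.12,"az":-30},{"x":0.32,"y":-0.26,"z":-0.12,"az":-33}]' 30; python3 plan.py .52 -.25 .34 -40;python3 plan.py .50 .22 .34 -4.6
```

```text
t 0.15 pos [ 0.1763 -0.7029  0.218 ] q [ 1.25  0.6  -0.    1.6   0.    0.94 -0.08] F [0.1 0.3 0.1] T [-0.08 -0.04 -0.03] w 0.0932
shift mm [ 443.5 -355.8 -121.7] turn deg [-7.000e-02 -1.000e-02 -3.591e+01]
t 0.15 pos [ 0.1763 -0.7029  0.218 ] q [ 1.25  0.6  -0.    1.6   0.    0.94 -0.08] F [0.1 0.3 0.1] T [-0.08 -0.04 -0.03] w 0.0932
shift mm [ 538.5 -816.5 -121.2] turn deg [-6.000e-02 -3.000e-02 -7.131e+01]validation failed for argument at $[0]...
```

```bash
python3 -m crank '[{"hand":0,"x":0.04,"y":-0.03,"z":-0.03,"ax":0,"ay":0,"az":-4}]' 30; python3 -m crank --help | head -20
```

```text
time_s: 0.23
eef_pos: [0.1924, -0.6774, 0.2354]
tcp_rot: [-3.1, -0.48, 0.008]
force: [-0.6, 0.8, -0.5]
grip_width: 0.0931invalid input: not JSON, or not a number
```

```bash
python3 -m crank '[{"hand":0,"x":0.03,"y":-0.025,"z":-0.01,"ax":0,"ay":0,"az":-3},{"hand":0,"x":0.06,"y":-0.05,"z":-0.02,"ax":0,"ay":0,"az":-6},{"hand":0,"x":0.09,"y":-0.075,"z":-0.03,"ax":0,"ay":0,"az":-9},{"hand":0,"x":0.12,"y":-0.1,"z":-0.04,"ax":0,"ay":0,"az":-12},{"hand":0,"x":0.15,"y":-0.125,"z":-0.05,"ax":0,"ay":0,"az":-15},{"hand":0,"x":0.18,"y":-0.15,"z":-0.06,"ax":0,"ay":0,"az":-18},{"hand":0,"x":0.21,"y":-0.175,"z":-0.07,"ax":0,"ay":0,"az":-21},{"hand":0,"x":0.24,"y":-0.2,"z":-0.08,"ax":0,"ay":0,"az":-24},{"hand":0,"x":0.27,"y":-0.225,"z":-0.09,"ax":0,"ay":0,"az":-27},{"hand":0,"x":0.3,"y":-0.25,"z":-0.09,"ax":0,"ay":0,"az":-30}]'
python3 -m crank '[{"hand":0,"x":0.03,"y":-0.025,"z":0,"ax":0,"ay":0,"az":0},{"hand":0,"x":0.06,"y":-0.05,"z":0,"ax":0,"ay":0,"az":0},{"hand":0,"x":0.08,"y":-0.07,"z":0,"ax":0,"ay":0,"az":0},{"hand":0,"x":0.08,"y":-0.07,"z":0,"ax":0,"ay":0,"az":0},{"hand":0,"x":0.08,"y":-0.07,"z":0,"ax":0,"ay":0,"az":0}]';python3 plan.py .50 .22 .34 -4.6
```

```text
time_s: 1.07
eef_pos: [0.4077, -0.3433, 0.3319]
tcp_rot: [2.865, 1.282, 0.002]
force: [1.9, -0.7, 0.1]
grip_width: 0.093
time_s: 1.48
eef_pos: [0.4079, -0.2371, 0.3303]
tcp_rot: [2.867, 1.284, -0.0]
force: [0.2, -1.2, -0.7]
grip_width: 0.0932
t 1.48 pos [ 0.4079 -0.2371  0.3303] q [ 0.67  0.18 -0.31  2.    0.07  0.97 -0.4 ] F [ 0.2 -1.2 -0.7] T [-0.08  0.05  0.01] w 0.0932
shift mm [ 402.4 -235.6   -9.9] turn deg [ 2.000e-02  2.000e-02 -3.715e+01]
```

```bash
python3 -m crank '[{"hand":0,"x":0.03,"y":-0.018,"z":0,"ax":0,"ay":0,"az":-3},{"hand":0,"x":0.065,"y":-0.038,"z":0,"ax":0,"ay":0,"az":-6},{"hand":0,"x":0.1,"y":-0.058,"z":0,"ax":0,"ay":0,"az":-9},{"hand":0,"x":0.135,"y":-0.079,"z":0,"ax":0,"ay":0,"az":-12},{"hand":0,"x":0.17,"y":-0.1,"z":0,"ax":0,"ay":0,"az":-16},{"hand":0,"x":0.205,"y":-0.12,"z":0,"ax":0,"ay":0,"az":-20},{"hand":0,"x":0.24,"y":-0.14,"z":0,"ax":0,"ay":0,"az":-24},{"hand":0,"x":0.275,"y":-0.16,"z":0,"ax":0,"ay":0,"az":-28},{"hand":0,"x":0.31,"y":-0.18,"z":0,"ax":0,"ay":0,"az":-32},{"hand":0,"x":0.345,"y":-0.205,"z":0,"ax":0,"ay":0,"az":-37}]'
python3 -m crank '[{"hand":0,"x":0.03,"y":0.0,"z":0.01,"ax":0,"ay":0,"az":0},{"hand":0,"x":0.05,"y":0,"z":0.01,"ax":0,"ay":0,"az":0},{"hand":0,"x":0.05,"y":0,"z":0.01,"ax":0,"ay":0,"az":0},{"hand":0,"x":0.05,"y":0,"z":0.01,"ax":0,"ay":0,"az":0}]';python3 plan.py .485 .2245 .30 -4.6
python3 - <<'E'
from h import *
grab('wrist','1')
E
```

```text
time_s: 2.32
eef_pos: [0.4873, 0.1542, 0.3299]
tcp_rot: [2.315, 2.124, 0.0]
force: [0.4, 0.2, 0.0]
grip_width: 0.093
time_s: 2.65
eef_pos: [0.4906, 0.2037, 0.3194]
tcp_rot: [-2.314, -2.124, 0.001]
force: [0.1, 0.3, -0.1]
grip_width: 0.0928
t 2.65 pos [0.4906 0.2037 0.3194] q [-0.    0.32 -0.65  1.89  0.22  1.01 -0.83] F [ 0.1  0.3 -0.1] T [-0.12 -0.08 -0.  ] w 0.0928
shift mm [20.3 -7.4 19.4] turn deg [-0.06  0.01 -0.29]
```

View pics/wrist1.png

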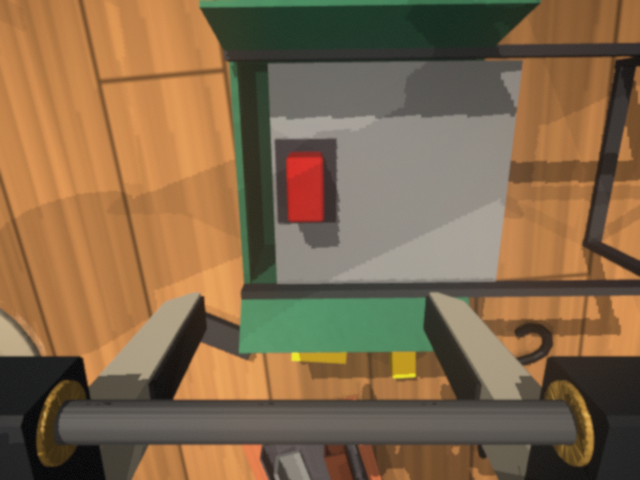

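The wrist view shows the red block square to the jaws at (305,187), with the rails at rows 50 and 290. I'll refine its position from this image.

```bash
python3 - <<'E'
from h import *
im,d,K,V=load('wrist1'); P=cloud(d,K,V); hsv=cv2.cvtColor(im,cv2.COLOR_RGB2HSV); H,S,Vv=[hsv[...,i].astype(int) for i in range(3)]
ok=(d>0)&(np.arange(480)[:,None]<345); Z=P[...,2]
rect(P,ok&((H<6)|(H>174))&(S>180)&(abs(Z-.167)<.004),'red')
rect(P,ok&(S<60)&(abs(Z-.127)<.004),'shutter')
rect(P,ok&(abs(Z-.138)<.003)&(Vv<90)&(P[...,0]<.64),'rails')
rect(P,ok&(H>55)&(H<95)&(S>60)&(Z>.02),'green')
E
```

```text
red 2258 c [484.8 228.5] size [48.1 26.3] ang 85.35 z [165.7 167.1 168.3]
shutter 50135 c [605.9 218. ] size [189.2 351.3] ang 85.8 z [126.  127.3 128.9]
rails 5142 c [536.7 223. ] size [204.4 220.4] ang 85.91 z [136.5 138.2 139.8]
green 23521 c [525.2 217. ] size [255.6 199.2] ang 85.58 z [120.6 158.  202.2]
```

```bash
python3 plan.py .485 .2275 .134 -4.4
```

```text
t 2.7 pos [0.4906 0.2025 0.3195] q [ 0.    0.31 -0.65  1.89  0.22  1.01 -0.83] F [-0.5  0.7  0.1] T [-0.07 -0.05 -0.03] w 0.0928
shift mm [ 24.5  -7.6 185.5] turn deg [-0.05  0.04 -0.58]
```

```bash
python3 -m crank '[{"hand":0,"x":0.024,"y":-0.0075,"z":0.02,"ax":0,"ay":0,"az":-0.5},{"hand":0,"x":0.024,"y":-0.0075,"z":0.05,"ax":0,"ay":0,"az":-0.5},{"hand":0,"x":0.024,"y":-0.0075,"z":0.08,"ax":0,"ay":0,"az":-0.5},{"hand":0,"x":0.024,"y":-0.0075,"z":0.11,"ax":0,"ay":0,"az":-0.5},{"hand":0,"x":0.024,"y":-0.0075,"z":0.14,"ax":0,"ay":0,"az":-0.5},{"hand":0,"x":0.024,"y":-0.0075,"z":0.165,"ax":0,"ay":0,"az":-0.5},{"hand":0,"x":0.024,"y":-0.0075,"z":0.18,"ax":0,"ay":0,"az":-0.5},{"hand":0,"x":0.024,"y":-0.0075,"z":0.183,"ax":0,"ay":0,"az":-0.5},{"hand":0,"x":0.024,"y":-0.0075,"z":0.183,"ax":0,"ay":0,"az":-0.5}]'
python3 -m crank '[{"hand":1,"x":0,"y":0,"z":0,"ax":0,"ay":0,"az":0},{"hand":1,"x":0,"y":0,"z":0,"ax":0,"ay":0,"az":0},{"hand":1,"x":0,"y":0,"z":0,"ax":0,"ay":0,"az":0},{"hand":1,"x":0,"y":0,"z":0,"ax":0,"ay":0,"az":0},{"hand":1,"x":0,"y":0,"z":0,"ax":0,"ay":0,"az":0},{"hand":1,"x":0,"y":0,"z":0,"ax":0,"ay":0,"az":0}]' 30
python3 plan.py .485 .2275 .134 -4.4
```

```text
time_s: 3.45
eef_pos: [0.4848, 0.2265, 0.1364]
tcp_rot: [2.308, 2.132, -0.003]
force: [0.2, 0.0, -0.1]
grip_width: 0.0929
time_s: 3.95
eef_pos: [0.4846, 0.2283, 0.1374]
tcp_rot: [2.305, 2.134, 0.001]
force: [1.2, -0.2, 0.6]
grip_width: 0.0577
t 3.95 pos [0.4846 0.2283 0.1374] q [-0.17  0.54 -0.53  2.09  0.45  0.63 -1.09] F [ 1.2 -0.2  0.6] T [-0.06 -0.08 -0.03] w 0.0577
shift mm [-0.8  0.4  3.4] turn deg [ 0.03 -0.01 -0.02]
```

```bash
python3 -m crank '[{"hand":1,"x":0,"y":0,"z":0,"ax":0,"ay":0,"az":0},{"hand":1,"x":0,"y":0,"z":0,"ax":0,"ay":0,"az":0},{"hand":1,"x":0,"y":0,"z":0,"ax":0,"ay":0,"az":0},{"hand":1,"x":0,"y":0,"z":0,"ax":0,"ay":0,"az":0},{"hand":1,"x":0,"y":0,"z":0,"ax":0,"ay":0,"az":0},{"hand":1,"x":0,"y":0,"z":0,"ax":0,"ay":0,"az":0}]' 30
python3 plan.py .485 .2275 .134 -4.4
```

```text
time_s: 4.45
eef_pos: [0.4846, 0.2283, 0.137]
tcp_rot: [2.305, 2.134, 0.0]
force: [0.7, -1.2, -0.0]
grip_width: 0.0282
t 4.45 pos [0.4846 0.2283 0.137 ] q [-0.17  0.54 -0.53  2.09  0.45  0.63 -1.09] F [ 0.7 -1.2 -0. ] T [-0.1  -0.19  0.11] w 0.0282
shift mm [-0.8  0.4  3. ] turn deg [ 0.01 -0.   -0.  ]
```

```bash
python3 -m crank '[{"hand":1,"x":0,"y":0.01,"z":0,"ax":0,"ay":0,"az":0},{"hand":1,"x":0,"y":0.03,"z":0,"ax":0,"ay":0,"az":0},{"hand":1,"x":0,"y":0.05,"z":0,"ax":0,"ay":0,"az":0},{"hand":1,"x":0,"y":0.07,"z":0,"ax":0,"ay":0,"az":0},{"hand":1,"x":0,"y":0.09,"z":0,"ax":0,"ay":0,"az":0},{"hand":1,"x":0,"y":0.11,"z":0,"ax":0,"ay":0,"az":0},{"hand":1,"x":0,"y":0.13,"z":0,"ax":0,"ay":0,"az":0},{"hand":1,"x":0,"y":0.15,"z":0,"ax":0,"ay":0,"az":0},{"hand":1,"x":0,"y":0.17,"z":0,"ax":0,"ay":0,"az":0},{"hand":1,"x":0,"y":0.18,"z":0,"ax":0,"ay":0,"az":0}]'
python3 -m crank '[{"hand":1,"x":0,"y":0.006,"z":0,"ax":0,"ay":0,"az":0},{"hand":1,"x":0,"y":0.01,"z":0,"ax":0,"ay":0,"az":0},{"hand":1,"x":0,"y":0.01,"z":0,"ax":0,"ay":0,"az":0},{"hand":1,"x":0,"y":0.01,"z":0,"ax":0,"ay":0,"az":0}]'
python3 plan.py .6744 .2137 .137 -4.4
```

```text
time_s: 5.28
eef_pos: [0.6511, 0.216, 0.1363]
tcp_rot: [-2.292, -2.128, 0.034]
force: [-61.5, -3.1, 41.4]
grip_width: 0.0386
time_s: 5.62
eef_pos: [0.6555, 0.2157, 0.1361]
tcp_rot: [-2.287, -2.131, 0.043]
force: [-59.9, -2.5, 36.3]
grip_width: 0.0483
t 5.62 pos [0.6555 0.2157 0.1361] q [-0.07  0.71 -0.53  1.7   0.43  0.88 -0.86] F [-59.9  -2.5  36.3] T [-0.63 13.44  0.09] w 0.0483
shift mm [-0.7 18.9 -1.5] turn deg [-1.74  0.54  0.36]
```

```bash
python3 - <<'E'
from h import *
grab('scene','2');grab('top','2');grab('wrist','2')
im,d,K,V=load('scene2'); a=cv2.resize(im[170:370,280:520],None,fx=3,fy=3)
cv2.imwrite('pics/c_scene2.png',a[:,:,::-1])
E
```

```text
(no output)
```

View pics/c_scene2.png

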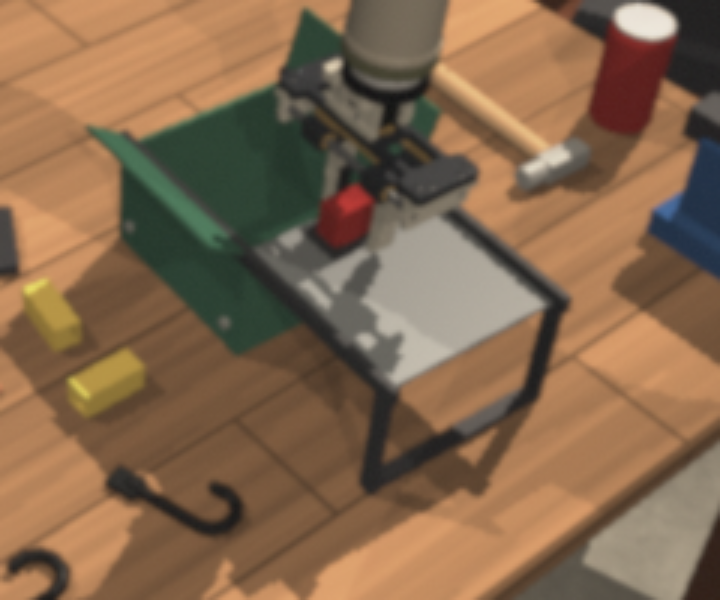

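View pics/wrist2.png

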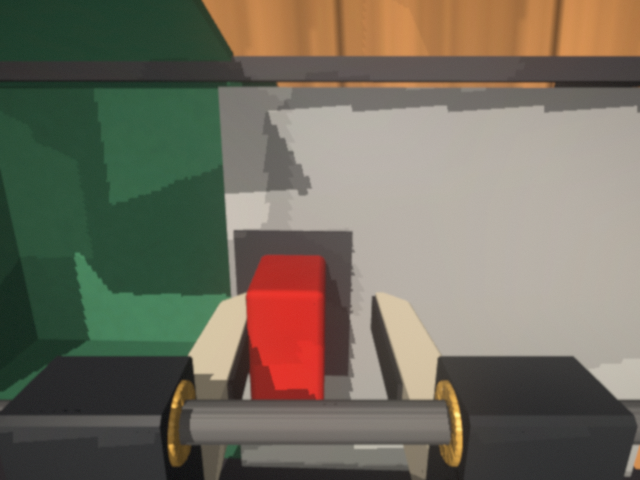

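View pics/top2.png

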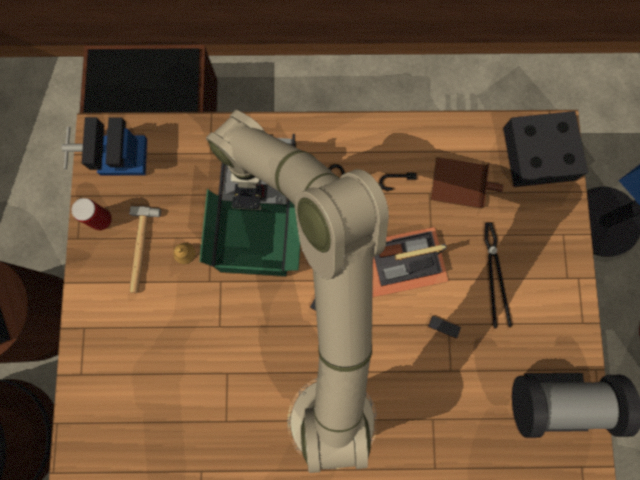

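The shutter's far edge is at the end of the rails, and only the rear finger still touches the block. It looks to be at its stop, so I'll measure to confirm.

```bash
python3 - <<'E'
from h import *
a=np.radians(-4.5); ex=np.array([np.cos(a),np.sin(a)]); ey=np.array([-ex[1],ex[0]]); c=np.array([.5263,.2242])
for n in('wrist1','wrist2','scene0','scene2','top0'):
    im,d,K,V=load(n); P=cloud(d,K,V); hsv=cv2.cvtColor(im,cv2.COLOR_RGB2HSV); H,S,Vv=[hsv[...,i].astype(int) for i in range(3)]
    q=P[...,:2]-c; hx=q@ex; hy=q@ey; Z=P[...,2]
    m=(d>0)&((H<6)|(H>174))&(S>180)&(abs(Z-.167)<.004)&(abs(hy)<.05)&(abs(hx)<.3)
    s=(d>0)&(S<50)&(abs(Z-.127)<.0035)&(abs(hy)<.08)&(hx>-.15)&(hx<.35)
    for k,mm in(('red',m),('shut',s)):
        if mm.sum()>5: print(n,k,mm.sum(),np.round(np.percentile(hx[mm],[0,1,50,99,100])*1000,1))
E
```

```text
wrist1 red 2258 [-54.8 -54.4 -41.4 -28.5 -28.5]
wrist1 shut 41524 [-69.9 -67.6  35.9 124.1 126.7]
wrist2 red 8135 [105.4 106.6 119.7 132.6 133. ]
wrist2 shut 87433 [ 90.7  93.2 188.9 272.1 287.6]
scene0 red 17 [-46.4 -46.  -38.4 -28.5 -27.9]
scene0 shut 2075 [-71.8 -66.1  44.3 125.6 129.1]
scene2 shut 2374 [ 90.1  96.2 211.5 286.4 289.3]
top0 red 140 [-54.5 -54.1 -41.  -27.8 -27.5]
top0 shut 2486 [-69.5 -67.3  34.9 125.3 127.9]
```

The shutter edges are now at hopper x = 91 to 288 mm, which is fully open. It had started about 30 mm open. I'll release the block and retreat.

```bash
python3 -m crank '[{"hand":0.9,"x":0,"y":-0.01,"z":0,"ax":0,"ay":0,"az":0},{"hand":0,"x":0,"y":-0.02,"z":0,"ax":0,"ay":0,"az":0},{"hand":0,"x":0,"y":-0.02,"z":0,"ax":0,"ay":0,"az":0},{"hand":0,"x":0,"y":-0.02,"z":0,"ax":0,"ay":0,"az":0},{"hand":0,"x":0,"y":-0.02,"z":0,"ax":0,"ay":0,"az":0},{"hand":0,"x":0,"y":-0.025,"z":-0.0,"ax":0,"ay":0,"az":0},{"hand":0,"x":0,"y":-0.025,"z":-0.02,"ax":0,"ay":0,"az":0},{"hand":0,"x":0,"y":-0.025,"z":-0.05,"ax":0,"ay":0,"az":0},{"hand":0,"x":0,"y":-0.025,"z":-0.09,"ax":0,"ay":0,"az":0},{"hand":0,"x":0,"y":-0.025,"z":-0.13,"ax":0,"ay":0,"az":0}]'
python3 -m crank '[{"hand":0,"x":0,"y":0,"z":-0.04,"ax":0,"ay":0,"az":0},{"hand":0,"x":0,"y":0,"z":-0.08,"ax":0,"ay":0,"az":0},{"hand":0,"x":0,"y":0,"z":-0.08,"ax":0,"ay":0,"az":0},{"hand":0,"x":0,"y":0,"z":-0.08,"ax":0,"ay":0,"az":0}]'
python3 plan.py .472 -.24 .34 12
```

```text
time_s: 6.6
eef_pos: [0.6488, 0.2151, 0.2675]
tcp_rot: [-2.305, -2.133, 0.003]
force: [0.7, -0.5, -0.9]
grip_width: 0.0908
time_s: 6.93
eef_pos: [0.6502, 0.216, 0.3497]
tcp_rot: [2.305, 2.132, 0.007]
force: [-0.1, 0.3, -0.9]
grip_width: 0.0928
t 6.93 pos [0.6502 0.216  0.3497] q [-0.02  0.5  -0.61  1.52  0.3   1.21 -0.76] F [-0.1  0.3 -0.9] T [-0.07 -0.12 -0.02] w 0.0928
shift mm [-468.5 -142.1    8.1] turn deg [  0.28  -0.08 -16.47]
```

```bash
python3 plan.py .522 .172 .29 -4.5 60
```

```text
t 6.93 pos [0.6502 0.216  0.3497] q [-0.02  0.5  -0.61  1.52  0.3   1.21 -0.76] F [-0.1  0.3 -0.9] T [-0.07 -0.12 -0.02] w 0.0928
shift mm [ -54.  -124.6   59. ] turn deg [  0.25 -60.12  -0.11]
```

```bash
python3 -m crank '[{"hand":0,"x":-0.005,"y":-0.012,"z":0,"ax":0,"ay":-6,"az":0},{"hand":0,"x":-0.01,"y":-0.025,"z":0,"ax":0,"ay":-12,"az":0},{"hand":0,"x":-0.015,"y":-0.037,"z":0,"ax":0,"ay":-18,"az":0},{"hand":0,"x":-0.02,"y":-0.05,"z":0.01,"ax":0,"ay":-24,"az":0},{"hand":0,"x":-0.025,"y":-0.062,"z":0.02,"ax":0,"ay":-30,"az":0},{"hand":0,"x":-0.03,"y":-0.075,"z":0.03,"ax":0,"ay":-36,"az":0},{"hand":0,"x":-0.035,"y":-0.087,"z":0.04,"ax":0,"ay":-42,"az":0},{"hand":0,"x":-0.04,"y":-0.1,"z":0.05,"ax":0,"ay":-48,"az":0},{"hand":0,"x":-0.05,"y":-0.112,"z":0.06,"ax":0,"ay":-54,"az":0},{"hand":0,"x":-0.054,"y":-0.124,"z":0.06,"ax":0,"ay":-60,"az":0}]'
python3 plan.py .522 .172 .29 -4.5 60
python3 -m crank '[{"hand":0,"x":0,"y":0,"z":0,"ax":0,"ay":0,"az":0},{"hand":0,"x":0,"y":0,"z":0,"ax":0,"ay":0,"az":0},{"hand":0,"x":0,"y":0,"z":0,"ax":0,"ay":0,"az":0}]'
python3 plan.py .522 .172 .29 -4.5 60
```

```text
time_s: 7.77
eef_pos: [0.5203, 0.1701, 0.2847]
tcp_rot: [1.647, 1.528, -0.962]
force: [0.1, 0.5, -0.5]
grip_width: 0.0931
t 7.77 pos [0.5203 0.1701 0.2847] q [-0.57  0.72 -0.35  1.69  0.7   1.79 -1.27] F [ 0.1  0.5 -0.5] T [ 0.85 -0.21 -0.02] w 0.0931
shift mm [-3.6  1.5 -4.4] turn deg [0.06 0.46 0.17]
time_s: 8.02
eef_pos: [0.5221, 0.1712, 0.2868]
tcp_rot: [1.657, 1.533, -0.953]
force: [-0.1, -0.3, 0.3]
grip_width: 0.0928
t 8.02 pos [0.5221 0.1712 0.2868] q [-0.57  0.72 -0.36  1.69  0.7   1.79 -1.27] F [-0.1 -0.3  0.3] T [ 0.87 -0.13  0.04] w 0.0928
shift mm [-2.4 -0.2 -2.3] turn deg [ 0.05 -0.16  0.  ]
```

```bash
python3 plan.py .50 .05 .35 0 0;python3 plan.py .515 .0 .35 0 0
```

```text
t 8.02 pos [0.5221 0.1712 0.2868] q [-0.57  0.72 -0.36  1.69  0.7   1.79 -1.27] F [-0.1 -0.3  0.3] T [ 0.87 -0.13  0.04] w 0.0928
shift mm [-116.2  -12.6   74.2] turn deg [-2.3  59.81 -4.05]
t 8.02 pos [0.5221 0.1712 0.2868] q [-0.57  0.72 -0.36  1.69  0.7   1.79 -1.27] F [-0.1 -0.3  0.3] T [ 0.87 -0.13  0.04] w 0.0928
shift mm [-140.7    6.3  116.3] turn deg [-2.3  59.81 -4.05]
```

```bash
python3 -m crank '[{"hand":0,"x":-0.012,"y":0,"z":0.006,"ax":0,"ay":6,"az":0},{"hand":0,"x":-0.024,"y":0,"z":0.014,"ax":0,"ay":12,"az":0},{"hand":0,"x":-0.036,"y":0,"z":0.022,"ax":0,"ay":18,"az":-1},{"hand":0,"x":-0.048,"y":0,"z":0.03,"ax":0,"ay":24,"az":-1},{"hand":0,"x":-0.06,"y":0,"z":0.038,"ax":0,"ay":30,"az":-2},{"hand":0,"x":-0.07,"y":0,"z":0.046,"ax":-1,"ay":36,"az":-2},{"hand":0,"x":-0.082,"y":0,"z":0.054,"ax":-1,"ay":42,"az":-3},{"hand":0,"x":-0.094,"y":0,"z":0.06,"ax":-2,"ay":48,"az":-3},{"hand":0,"x":-0.106,"y":0,"z":0.066,"ax":-2,"ay":54,"az":-4},{"hand":0,"x":-0.116,"y":0,"z":0.074,"ax":-2.3,"ay":60,"az":-4}]'
python3 -m crank '[{"hand":0,"x":0,"y":0,"z":0,"ax":0,"ay":0,"az":0},{"hand":0,"x":0,"y":0,"z":0,"ax":0,"ay":0,"az":0}]'
python3 plan.py .472 -.26 .34 12
```

```text
time_s: 8.85
eef_pos: [0.5137, 0.0481, 0.3545]
tcp_rot: [2.22, 2.217, 0.017]
force: [0.4, -0.6, -0.9]
grip_width: 0.0929
time_s: 9.02
eef_pos: [0.5129, 0.0448, 0.3529]
tcp_rot: [2.229, 2.207, 0.006]
force: [0.1, -0.8, 0.5]
grip_width: 0.0932
t 9.02 pos [0.5129 0.0448 0.3529] q [ 0.26  0.24 -0.57  1.88  0.15  1.06 -0.38] F [ 0.1 -0.8  0.5] T [ 0.02 -0.12  0.  ] w 0.0932
shift mm [-305.2  -38.    12.8] turn deg [  0.33   0.06 -12.56]
```

```bash
python3 -m crank '[{"hand":0,"x":-0.03,"y":-0.004,"z":0,"ax":0,"ay":0,"az":-1},{"hand":0,"x":-0.065,"y":-0.008,"z":0,"ax":0,"ay":0,"az":-2},{"hand":0,"x":-0.105,"y":-0.012,"z":0,"ax":0,"ay":0,"az":-4},{"hand":0,"x":-0.145,"y":-0.016,"z":0,"ax":0,"ay":0,"az":-5},{"hand":0,"x":-0.185,"y":-0.02,"z":0,"ax":0,"ay":0,"az":-7},{"hand":0,"x":-0.225,"y":-0.024,"z":0,"ax":0,"ay":0,"az":-9},{"hand":0,"x":-0.265,"y":-0.03,"z":0.005,"ax":0,"ay":0,"az":-10},{"hand":0,"x":-0.305,"y":-0.038,"z":0.01,"ax":0,"ay":0,"az":-12.5},{"hand":0,"x":-0.305,"y":-0.038,"z":0.01,"ax":0,"ay":0,"az":-12.5},{"hand":0,"x":-0.305,"y":-0.038,"z":0.01,"ax":0,"ay":0,"az":-12.5}]'
python3 plan.py .472 -.255 .34 12
python3 - <<'E'
from h import *
im,d,K,V=grab('wrist','3')
P=cloud(d,K,V); hsv=cv2.cvtColor(im,cv2.COLOR_RGB2HSV); H,S,Vv=[hsv[...,i].astype(int) for i in range(3)]
ok=(d>0)&(P[...,1]<-.08)&(P[...,1]>-.45); Z=P[...,2]
h=ok&(abs(Z-.114)<.006)&(S>70)
rect(P,h,'handle'); rect(P,ok&(abs(Z-.048)<.003),'wall')
rect(P,ok&(H<14)&(S>110)&(abs(Z-.006)<.004)&(Vv>120),'rest')
E
```

```text
time_s: 9.85
eef_pos: [0.4737, -0.257, 0.3406]
tcp_rot: [1.97, 2.446, -0.0]
force: [0.7, 1.3, 0.4]
grip_width: 0.0933
t 9.85 pos [ 0.4737 -0.257   0.3406] q [ 0.75  0.28 -0.46  1.85  0.14  1.04  0.45] F [0.7 1.3 0.4] T [ 0.01 -0.15  0.07] w 0.0933
shift mm [ 2.4 -1.3  0.5] turn deg [0.02 0.05 0.3 ]
handle 2243 c [ 473.  -254.1] size [ 13.6 144.6] ang 11.94 z [112.1 113.9 115.3]
wall 1030 c [ 472.9 -254.8] size [126.2 120.2] ang 11.72 z [46.1 48.1 49.5]
rest 17609 c [ 515.  -244.8] size [291.7 625.6] ang 64.02 z [3.5 5.8 7.6]
```

View pics/wrist3.png

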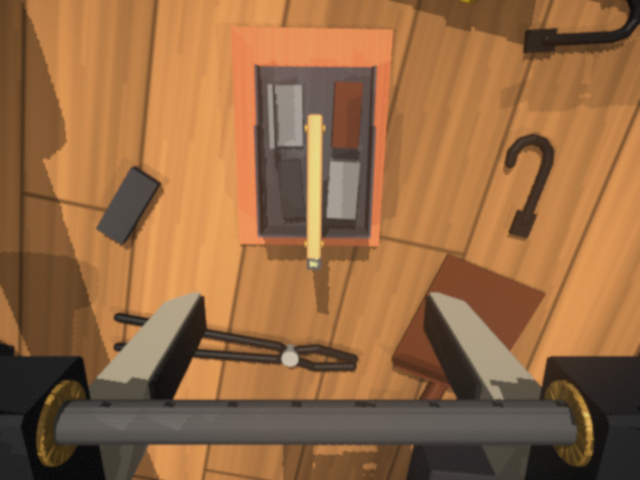

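The pan's handle is at (315,190) in the wrist view, with the four offcuts (bright tube, rusty tube, dark bar, angle) inside it. The loose dark block at (130,205) is the look-alike. I'll grip the bar about 20 mm ahead of its middle, near the centre of mass.

```bash
python3 plan.py .469 -.235 .083 11.9
```

```text
t 9.9 pos [ 0.4744 -0.255   0.3408] q [ 0.75  0.28 -0.46  1.85  0.14  1.04  0.45] F [-0.   0.   0.5] T [ 0.03 -0.14 -0.03] w 0.0926
shift mm [ 20.8  -1.2 257.8] turn deg [0.06 0.02 0.56]
```

```bash
python3 -m crank '[{"hand":0,"x":0.02,"y":-0.001,"z":0.03,"ax":0,"ay":0,"az":0.5},{"hand":0,"x":0.02,"y":-0.001,"z":0.065,"ax":0,"ay":0,"az":0.5},{"hand":0,"x":0.02,"y":-0.001,"z":0.1,"ax":0,"ay":0,"az":0.5},{"hand":0,"x":0.02,"y":-0.001,"z":0.135,"ax":0,"ay":0,"az":0.5},{"hand":0,"x":0.02,"y":-0.001,"z":0.17,"ax":0,"ay":0,"az":0.5},{"hand":0,"x":0.02,"y":-0.001,"z":0.2,"ax":0,"ay":0,"az":0.5},{"hand":0,"x":0.02,"y":-0.001,"z":0.225,"ax":0,"ay":0,"az":0.5},{"hand":0,"x":0.02,"y":-0.001,"z":0.24,"ax":0,"ay":0,"az":0.5},{"hand":0,"x":0.02,"y":-0.001,"z":0.245,"ax":0,"ay":0,"az":0.5},{"hand":0,"x":0.02,"y":-0.001,"z":0.245,"ax":0,"ay":0,"az":0.5}]'
python3 plan.py .469 -.235 .083 11.9
python3 - <<'E'
from h import *
grab('wrist','4');grab('scene','4')
im,d,K,V=load('scene4'); cv2.imwrite('pics/c_scene4.png',cv2.resize(im[200:380,130:330],None,fx=3,fy=3)[:,:,::-1])
E
```

```text
time_s: 10.73
eef_pos: [0.4692, -0.2339, 0.0949]
tcp_rot: [-1.973, -2.443, -0.001]
force: [0.3, 0.9, 0.6]
grip_width: 0.0933
t 10.73 pos [ 0.4692 -0.2339  0.0949] q [ 0.59  0.56 -0.33  2.15  0.38  0.48  0.18] F [0.3 0.9 0.6] T [-0.08 -0.04  0.02] w 0.0933
shift mm [-1.1 -0.4 11.9] turn deg [-0.02 -0.09  0.27]
```

View pics/wrist4.png

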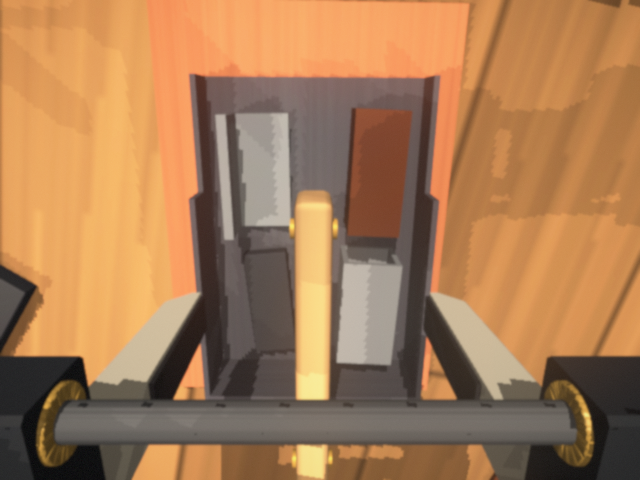

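View pics/c_scene4.png

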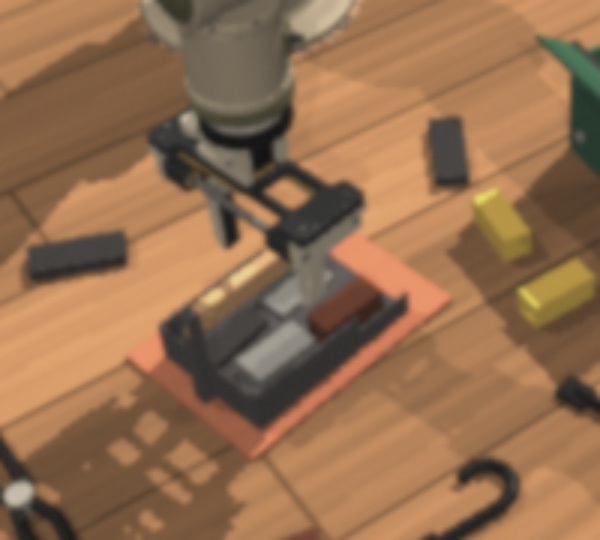

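The jaws straddle the bar, which is centred at column 314. I'll go down 12 mm and close.

```bash
python3 -m crank '[{"hand":0,"x":-0.001,"y":0,"z":0.008,"ax":0,"ay":0,"az":0},{"hand":0,"x":-0.001,"y":0,"z":0.012,"ax":0,"ay":0,"az":0},{"hand":0.5,"x":-0.001,"y":0,"z":0.012,"ax":0,"ay":0,"az":0},{"hand":1,"x":-0.001,"y":0,"z":0.012,"ax":0,"ay":0,"az":0},{"hand":1,"x":-0.001,"y":0,"z":0.012,"ax":0,"ay":0,"az":0},{"hand":1,"x":-0.001,"y":0,"z":0.012,"ax":0,"ay":0,"az":0},{"hand":1,"x":-0.001,"y":0,"z":0.012,"ax":0,"ay":0,"az":0},{"hand":1,"x":-0.001,"y":0,"z":0.012,"ax":0,"ay":0,"az":0},{"hand":1,"x":-0.001,"y":0,"z":0.012,"ax":0,"ay":0,"az":0},{"hand":1,"x":-0.001,"y":0,"z":0.012,"ax":0,"ay":0,"az":0}]' 60
python3 -m crank '[{"hand":1,"x":0,"y":0,"z":0,"ax":0,"ay":0,"az":0},{"hand":1,"x":0,"y":0,"z":0,"ax":0,"ay":0,"az":0},{"hand":1,"x":0,"y":0,"z":0,"ax":0,"ay":0,"az":0},{"hand":1,"x":0,"y":0,"z":0,"ax":0,"ay":0,"az":0},{"hand":1,"x":0,"y":0,"z":0,"ax":0,"ay":0,"az":0},{"hand":1,"x":0,"y":0,"z":0,"ax":0,"ay":0,"az":0},{"hand":1,"x":0,"y":0,"z":0,"ax":0,"ay":0,"az":0}]'
python3 plan.py .469 -.235 .083 11.9
```

```text
time_s: 11.67
eef_pos: [0.4687, -0.2369, 0.0834]
tcp_rot: [-1.977, -2.441, -0.001]
force: [0.0, 0.5, 0.0]
grip_width: 0.0441
time_s: 12.25
eef_pos: [0.4691, -0.2368, 0.0833]
tcp_rot: [1.977, 2.442, 0.001]
force: [1.7, 0.3, -2.6]
grip_width: 0.0135
t 12.25 pos [ 0.4691 -0.2368  0.0833] q [ 0.58  0.58 -0.31  2.15  0.39  0.46  0.17] F [ 1.7  0.3 -2.6] T [ 0.05 -0.57  0.02] w 0.0135
shift mm [1.8 0.3 0.3] turn deg [ 0.04 -0.03  0.11]
```

```bash
python3 -m crank '[{"hand":1,"x":0,"y":0,"z":-0.004,"ax":0,"ay":0,"az":0},{"hand":1,"x":0,"y":0,"z":-0.01,"ax":0,"ay":0,"az":0},{"hand":1,"x":0,"y":0,"z":-0.02,"ax":0,"ay":0,"az":0},{"hand":1,"x":0,"y":0,"z":-0.035,"ax":0,"ay":0,"az":0},{"hand":1,"x":0,"y":0,"z":-0.05,"ax":0,"ay":0,"az":0},{"hand":1,"x":0,"y":0,"z":-0.06,"ax":0,"ay":0,"az":0},{"hand":1,"x":0,"y":0,"z":-0.06,"ax":0,"ay":0,"az":0},{"hand":1,"x":0,"y":0,"z":-0.06,"ax":0,"ay":0,"az":0}]'
python3 plan.py .469 -.235 .143 11.9
python3 - <<'E'
from h import *
im,d,K,V=grab('scene','5')
cv2.imwrite('pics/c_scene5.png',cv2.resize(im[180:360,130:330],None,fx=3,fy=3)[:,:,::-1])
E
```

```text
time_s: 12.92
eef_pos: [0.4686, -0.2372, 0.1439]
tcp_rot: [1.977, 2.44, 0.001]
force: [0.6, -0.2, -9.1]
grip_width: 0.0134
t 12.92 pos [ 0.4686 -0.2372  0.1439] q [ 0.63  0.49 -0.38  2.11  0.32  0.59  0.24] F [ 0.6 -0.2 -9.1] T [-0.06 -0.1   0.02] w 0.0134
shift mm [2.1 0.9 0.9] turn deg [0.04 0.02 0.06]
```

View pics/c_scene5.png

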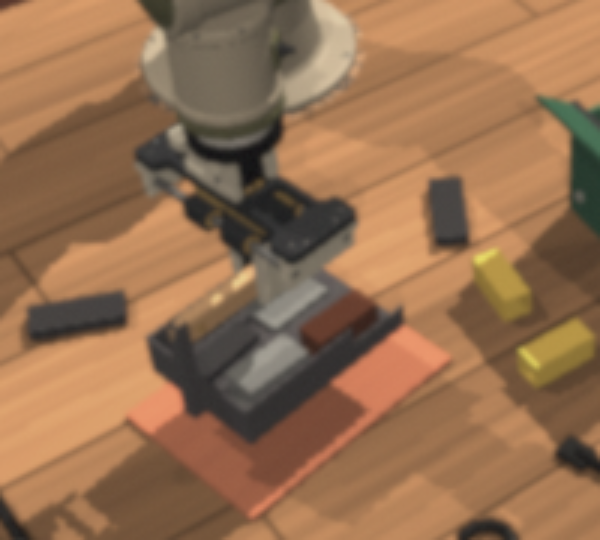

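The pan lifted level, with negligible moment, so the grip is near the centre of mass. I'll raise it and carry it to the entry side.

```bash
python3 -m crank '[{"hand":1,"x":0,"y":0,"z":-0.01,"ax":0,"ay":0,"az":0},{"hand":1,"x":0,"y":0,"z":-0.025,"ax":0,"ay":0,"az":0},{"hand":1,"x":0,"y":0,"z":-0.045,"ax":0,"ay":0,"az":0},{"hand":1,"x":0,"y":0,"z":-0.065,"ax":0,"ay":0,"az":0},{"hand":1,"x":0,"y":0,"z":-0.085,"ax":0,"ay":0,"az":0},{"hand":1,"x":0,"y":0,"z":-0.105,"ax":0,"ay":0,"az":0},{"hand":1,"x":0,"y":0,"z":-0.125,"ax":0,"ay":0,"az":0},{"hand":1,"x":0,"y":0,"z":-0.14,"ax":0,"ay":0,"az":0},{"hand":1,"x":0,"y":0,"z":-0.15,"ax":0,"ay":0,"az":0},{"hand":1,"x":0,"y":0,"z":-0.15,"ax":0,"ay":0,"az":0}]'
python3 plan.py .514 .03 .30 -4.5
```

```text
time_s: 13.8
eef_pos: [0.4692, -0.2371, 0.295]
tcp_rot: [1.976, 2.44, 0.001]
force: [0.4, -0.1, -9.3]
grip_width: 0.0137
t 13.8 pos [ 0.4692 -0.2371  0.295 ] q [ 0.72  0.3  -0.47  1.94  0.17  0.93  0.38] F [ 0.4 -0.1 -9.3] T [-0.01 -0.19 -0.02] w 0.0137
shift mm [251.9  99.3  -5. ] turn deg [ 0.11  0.04 16.49]
```

```bash
python3 -m crank '[{"hand":1,"x":0.01,"y":0.004,"z":0,"ax":0,"ay":0,"az":0.5},{"hand":1,"x":0.03,"y":0.012,"z":0,"ax":0,"ay":0,"az":2},{"hand":1,"x":0.055,"y":0.022,"z":-0.002,"ax":0,"ay":0,"az":4},{"hand":1,"x":0.08,"y":0.032,"z":-0.004,"ax":0,"ay":0,"az":6},{"hand":1,"x":0.105,"y":0.042,"z":-0.005,"ax":0,"ay":0,"az":8},{"hand":1,"x":0.13,"y":0.052,"z":-0.005,"ax":0,"ay":0,"az":9.5},{"hand":1,"x":0.155,"y":0.062,"z":-0.005,"ax":0,"ay":0,"az":11},{"hand":1,"x":0.18,"y":0.072,"z":-0.005,"ax":0,"ay":0,"az":12.5},{"hand":1,"x":0.205,"y":0.082,"z":-0.005,"ax":0,"ay":0,"az":14},{"hand":1,"x":0.225,"y":0.09,"z":-0.005,"ax":0,"ay":0,"az":15.5}]'
python3 -m crank '[{"hand":1,"x":0.013,"y":0.003,"z":0,"ax":0,"ay":0,"az":0.5},{"hand":1,"x":0.02,"y":0.004,"z":0,"ax":0,"ay":0,"az":1},{"hand":1,"x":0.025,"y":0.004,"z":0,"ax":0,"ay":0,"az":1},{"hand":1,"x":0.025,"y":0.004,"z":0,"ax":0,"ay":0,"az":1},{"hand":1,"x":0.025,"y":0.004,"z":0,"ax":0,"ay":0,"az":1}]'
python3 plan.py .514 .0677 .285 -4.5
python3 - <<'E'
from h import *
im,d,K,V=grab('scene','6');grab('top','6')
cv2.imwrite('pics/c_scene6.png',cv2.resize(im[120:320,230:450],None,fx=3,fy=3)[:,:,::-1])
E
```

```text
time_s: 14.63
eef_pos: [0.5094, 0.004, 0.2973]
tcp_rot: [-2.287, -2.151, 0.001]
force: [-0.0, -0.1, -8.6]
grip_width: 0.0136
time_s: 15.05
eef_pos: [0.515, 0.0255, 0.298]
tcp_rot: [-2.307, -2.131, 0.002]
force: [0.4, -0.9, -8.6]
grip_width: 0.0136
t 15.05 pos [0.515  0.0255 0.298 ] q [ 0.24  0.29 -0.51  1.95  0.17  0.94 -0.43] F [ 0.4 -0.9 -8.6] T [-0.04 -0.1   0.03] w 0.0136
shift mm [42.  -4.3 12.9] turn deg [-0.07  0.01 -0.03]
```

View pics/c_scene6.png

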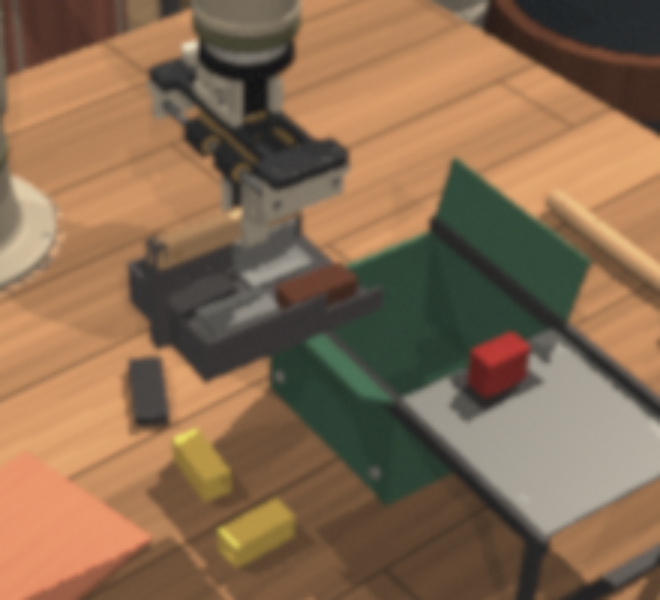

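View pics/top6.png

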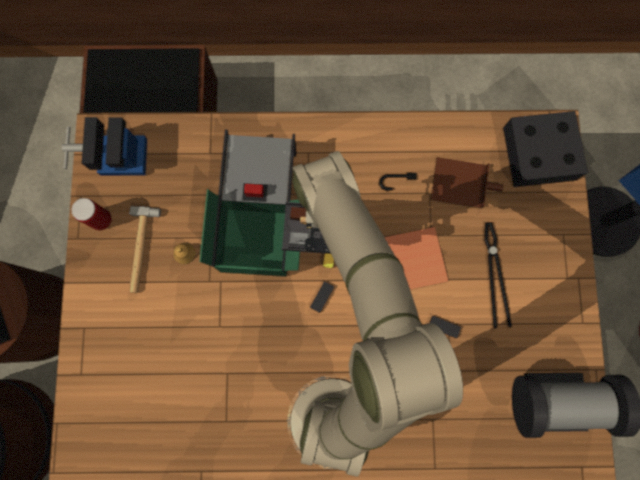

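Everything is clear and the pan is centred on the mouth. Next I'll tip it to 30°, then to 60°.

```bash
python3 -m crank '[{"hand":1,"x":0.015,"y":-0.002,"z":0,"ax":0,"ay":0,"az":0},{"hand":1,"x":0.032,"y":-0.004,"z":0.004,"ax":0,"ay":-2,"az":0},{"hand":1,"x":0.044,"y":-0.004,"z":0.005,"ax":0,"ay":-5,"az":0},{"hand":1,"x":0.052,"y":-0.004,"z":0.004,"ax":0,"ay":-8,"az":0},{"hand":1,"x":0.058,"y":-0.004,"z":0.004,"ax":0,"ay":-12,"az":0},{"hand":1,"x":0.066,"y":-0.004,"z":0.004,"ax":0,"ay":-16,"az":0},{"hand":1,"x":0.074,"y":-0.004,"z":0.004,"ax":0,"ay":-20,"az":0},{"hand":1,"x":0.08,"y":-0.004,"z":0.005,"ax":0,"ay":-24,"az":0},{"hand":1,"x":0.088,"y":-0.004,"z":0.006,"ax":0,"ay":-27,"az":0},{"hand":1,"x":0.093,"y":-0.004,"z":0.008,"ax":0,"ay":-30,"az":0}]'
python3 -m crank '[{"hand":1,"x":0.008,"y":0,"z":0,"ax":0,"ay":-3,"az":0},{"hand":1,"x":0.016,"y":0,"z":0,"ax":0,"ay":-6,"az":0},{"hand":1,"x":0.024,"y":0,"z":0,"ax":0,"ay":-9,"az":0},{"hand":1,"x":0.032,"y":0,"z":0,"ax":0,"ay":-12,"az":0},{"hand":1,"x":0.042,"y":0,"z":0,"ax":0,"ay":-15,"az":0},{"hand":1,"x":0.05,"y":0,"z":0,"ax":0,"ay":-18,"az":0},{"hand":1,"x":0.058,"y":0,"z":0,"ax":0,"ay":-21,"az":0},{"hand":1,"x":0.066,"y":0,"z":0,"ax":0,"ay":-24,"az":0},{"hand":1,"x":0.074,"y":0,"z":0,"ax":0,"ay":-27,"az":0},{"hand":1,"x":0.08,"y":0,"z":0,"ax":0,"ay":-30,"az":0}]'
python3 -m crank '[{"hand":1,"x":0,"y":0,"z":0,"ax":0,"ay":0,"az":0},{"hand":1,"x":0,"y":0,"z":0,"ax":0,"ay":0,"az":0},{"hand":1,"x":0,"y":0,"z":0,"ax":0,"ay":0,"az":0},{"hand":1,"x":0,"y":0,"z":0,"ax":0,"ay":0,"az":0}]'
python3 plan.py .5234 .1873 .25 -4.5 60
python3 - <<'E'
from h import *
im,d,K,V=grab('scene','7');grab('wrist','7')
cv2.imwrite('pics/c_scene7.png',cv2.resize(im[120:320,250:470],None,fx=3,fy=3)[:,:,::-1])
E
```

```text
time_s: 15.98
eef_pos: [0.5194, 0.1207, 0.2904]
tcp_rot: [2.01, 1.857, -0.537]
force: [0.3, 0.2, -8.9]
grip_width: 0.0136
time_s: 16.82
eef_pos: [0.5251, 0.1895, 0.2499]
tcp_rot: [1.658, 1.531, -0.955]
force: [-0.0, 0.2, -4.8]
grip_width: 0.0137
time_s: 17.15
eef_pos: [0.5248, 0.1877, 0.2514]
tcp_rot: [1.66, 1.53, -0.954]
force: [-0.3, -0.4, -4.4]
grip_width: 0.0134
t 17.15 pos [0.5248 0.1877 0.2514] q [-0.62  0.76 -0.3   1.68  0.68  1.74 -1.28] F [-0.3 -0.4 -4.4] T [ 1.94 -0.2  -0.01] w 0.0134
shift mm [ 1.  -1.3  1.2] turn deg [-0.05 -0.17 -0.12]
```

View pics/c_scene7.png

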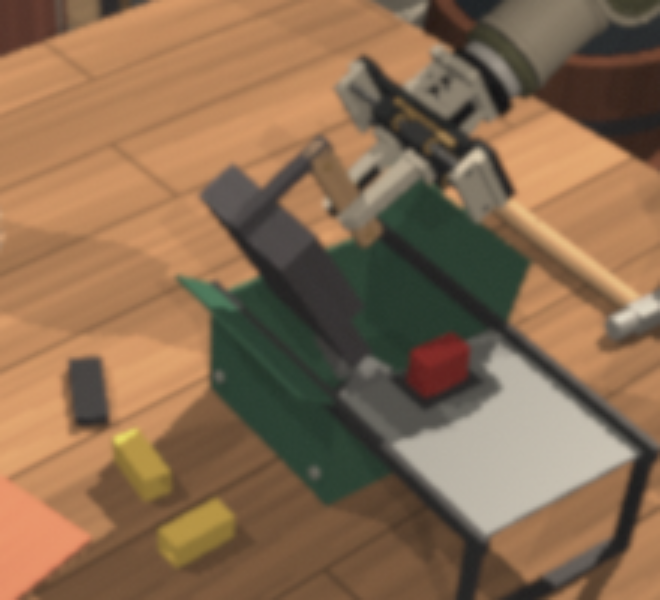

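View pics/wrist7.png

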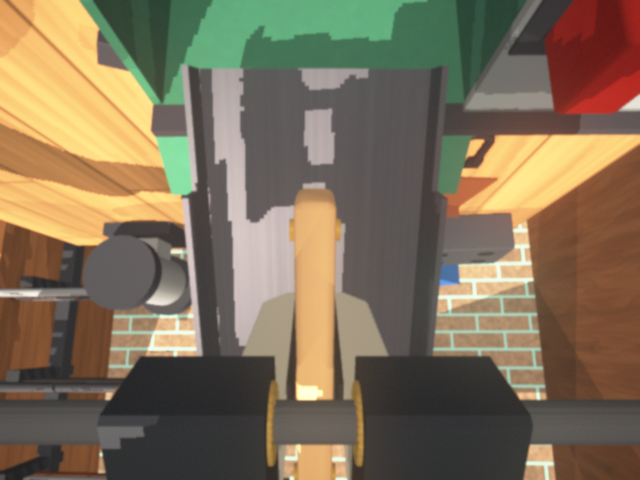

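The wrist view shows the pan floor empty, and the load dropped to 4.4 N, which is the pan alone. I'll back out, levelling the pan.

```bash
python3 -m crank '[{"hand":1,"x":-0.013,"y":0,"z":-0.007,"ax":0,"ay":0,"az":0},{"hand":1,"x":-0.03,"y":0,"z":-0.008,"ax":0,"ay":2,"az":0},{"hand":1,"x":-0.042,"y":0,"z":-0.005,"ax":0,"ay":5,"az":0},{"hand":1,"x":-0.05,"y":0,"z":0.002,"ax":0,"ay":9,"az":0},{"hand":1,"x":-0.057,"y":0,"z":0.01,"ax":0,"ay":13,"az":0},{"hand":1,"x":-0.063,"y":0,"z":0.018,"ax":0,"ay":17,"az":0},{"hand":1,"x":-0.068,"y":0,"z":0.024,"ax":0,"ay":21,"az":0},{"hand":1,"x":-0.073,"y":0,"z":0.029,"ax":0,"ay":25,"az":0},{"hand":1,"x":-0.078,"y":0,"z":0.035,"ax":0,"ay":30,"az":0},{"hand":1,"x":-0.078,"y":0,"z":0.035,"ax":0,"ay":30,"az":0}]'
python3 plan.py .514 .03 .31 -4.5 0
```

```text
time_s: 18.08
eef_pos: [0.519, 0.1146, 0.3044]
tcp_rot: [2.017, 1.85, -0.532]
force: [0.4, -1.5, -2.9]
grip_width: 0.0133
t 18.08 pos [0.519  0.1146 0.3044] q [-0.29  0.44 -0.41  1.83  0.55  1.35 -1.03] F [ 0.4 -1.5 -2.9] T [ 0.94 -0.1   0.01] w 0.0133
shift mm [-76.3   2.2  37.3] turn deg [ 0.18 29.83 -0.42]
```

```bash
python3 -m crank '[{"hand":1,"x":-0.012,"y":0,"z":0.003,"ax":0,"ay":3,"az":0},{"hand":1,"x":-0.024,"y":0,"z":0.007,"ax":0,"ay":7,"az":0},{"hand":1,"x":-0.036,"y":0,"z":0.012,"ax":0,"ay":12,"az":0},{"hand":1,"x":-0.048,"y":0.001,"z":0.018,"ax":0,"ay":17,"az":0},{"hand":1,"x":-0.058,"y":0.002,"z":0.025,"ax":0,"ay":22,"az":0},{"hand":1,"x":-0.068,"y":0.002,"z":0.031,"ax":0,"ay":26,"az":0},{"hand":1,"x":-0.076,"y":0.002,"z":0.037,"ax":0,"ay":30,"az":0},{"hand":1,"x":-0.076,"y":0.002,"z":0.037,"ax":0,"ay":30,"az":0},{"hand":1,"x":-0.076,"y":0.002,"z":0.037,"ax":0,"ay":30,"az":0}]'
python3 plan.py .469 -.24 .29 11.9
python3 - <<'E'
from h import *
im,d,K,V=grab('scene','8');im2,d2,K2,V2=grab('top','8');grab('wrist','8')
cv2.imwrite('pics/c_scene8.png',cv2.resize(im[120:320,230:450],None,fx=3,fy=3)[:,:,::-1])
cv2.imwrite('pics/c_top8.png',cv2.resize(im2[120:300,190:430],None,fx=3,fy=3)[:,:,::-1])
E
```

```text
time_s: 18.83
eef_pos: [0.5131, 0.0325, 0.3071]
tcp_rot: [2.311, 2.128, -0.004]
force: [-0.0, 1.0, -3.5]
grip_width: 0.0136
t 18.83 pos [0.5131 0.0325 0.3071] q [ 0.21  0.28 -0.49  1.94  0.16  0.96 -0.44] F [-0.   1.  -3.5] T [ 0.04 -0.09 -0.03] w 0.0136
shift mm [-275.2  -21.4   17.7] turn deg [ -0.1    0.11 -16.63]
```

View pics/c_scene8.png

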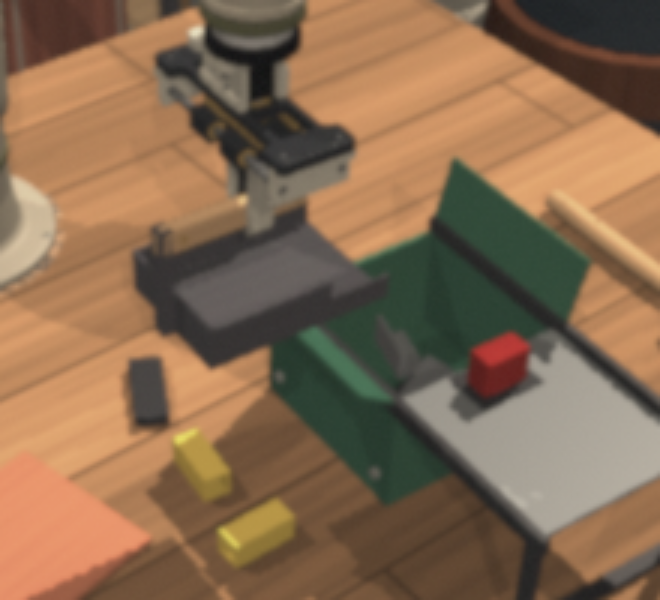

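View pics/c_top8.png

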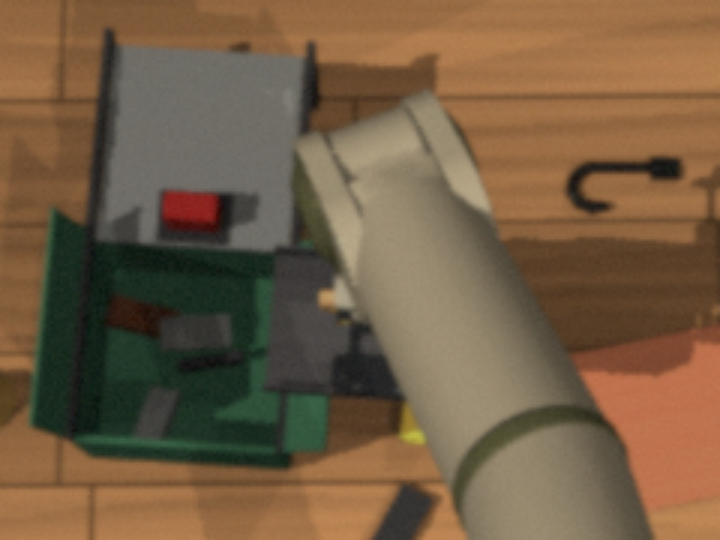

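View pics/wrist8.png

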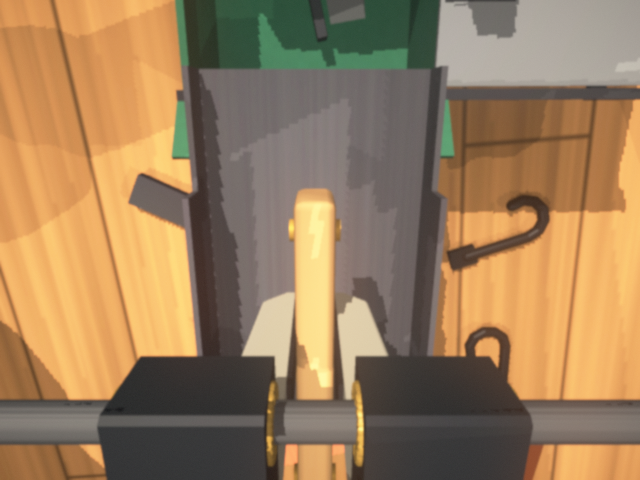

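The top crop shows all four offcuts in the hopper: rusty tube (140,315), bright tube (195,332), dark bar (210,360) and angle (155,410). I'll check their heights.

```bash
python3 - <<'E'
from h import *
a=np.radians(-4.5); ex=np.array([np.cos(a),np.sin(a)]); ey=np.array([-ex[1],ex[0]]); c=np.array([.5263,.2242])
im,d,K,V=load('top8'); P=cloud(d,K,V)
for n,u,v in(('rust',140,315),('tube',195,332),('bar',210,360),('barR',235,354),('barL',185,365),('angle',155,410)):
    uu,vv=190+u//3,120+v//3; p=P[vv-1:vv+2,uu-1:uu+2].reshape(-1,3); q=p[:,:2]-c
    print(n,np.round(np.median(q@ex)*1e3),np.round(np.median(q@ey)*1e3),np.round(p[:,2]*1e3))
q=P[...,:2]-c; m=(abs(q@ex)<.085)&(abs(q@ey)<.06)&(d>0)
print(np.percentile(P[...,2][m],[50,90,99,100]))
E
python3 plan.py .462 -.235 .29 11.9
```

```text
rust 38.0 58.0 [49. 43. 44. 52. 48. 45. 49. 43. 42.]
tube 26.0 -1.0 [56. 55. 53. 66. 52. 54. 57. 53. 57.]
bar 0.0 -16.0 [32. 28. 35. 37. 34. 37. 32. 35. 27.]
barR 9.0 -39.0 [35. 29. 35. 31. 32. 38. 35. 32. 30.]
barL -3.0 10.0 [26. 29. 36. 25. 33. 31. 34. 33. 35.]
angle -48.0 39.0 [ 3.  5. 16. 15.  8. 12. 11.  8. 10.]
[0.00788373 0.04386434 0.06635526 0.0742443 ]
t 18.98 pos [0.5138 0.0363 0.3069] q [ 0.21  0.28 -0.49  1.94  0.16  0.96 -0.44] F [-0.4  0.4 -4.7] T [ 0.08 -0.13 -0.01] w 0.0134
shift mm [-274.4  -30.8   17. ] turn deg [ -0.04   0.02 -16.29]
```

```bash
python3 plan.py .464 -.230 .30 11.9; python3 -m crank '[{"hand":1,"x":-0.02,"y":-0.002,"z":0,"ax":0,"ay":0,"az":-1},{"hand":1,"x":-0.05,"y":-0.005,"z":0,"ax":0,"ay":0,"az":-3},{"hand":1,"x":-0.08,"y":-0.009,"z":0,"ax":0,"ay":0,"az":-5},{"hand":1,"x":-0.11,"y":-0.012,"z":0,"ax":0,"ay":0,"az":-7},{"hand":1,"x":-0.14,"y":-0.015,"z":0.005,"ax":0,"ay":0,"az":-9},{"hand":1,"x":-0.17,"y":-0.019,"z":0.005,"ax":0,"ay":0,"az":-11},{"hand":1,"x":-0.2,"y":-0.022,"z":0.005,"ax":0,"ay":0,"az":-13},{"hand":1,"x":-0.23,"y":-0.025,"z":0.005,"ax":0,"ay":0,"az":-15},{"hand":1,"x":-0.255,"y":-0.028,"z":0.006,"ax":0,"ay":0,"az":-16.3},{"hand":1,"x":-0.268,"y":-0.029,"z":0.006,"ax":0,"ay":0,"az":-16.3}]'
python3 -m crank '[{"hand":1,"x":0,"y":0,"z":0.0,"ax":0,"ay":0,"az":0},{"hand":1,"x":0,"y":0,"z":0.02,"ax":0,"ay":0,"az":0},{"hand":1,"x":0,"y":0,"z":0.045,"ax":0,"ay":0,"az":0},{"hand":1,"x":0,"y":0,"z":0.07,"ax":0,"ay":0,"az":0},{"hand":1,"x":0,"y":0,"z":0.095,"ax":0,"ay":0,"az":0},{"hand":1,"x":0,"y":0,"z":0.12,"ax":0,"ay":0,"az":0},{"hand":1,"x":0,"y":0,"z":0.14,"ax":0,"ay":0,"az":0},{"hand":1,"x":0,"y":0,"z":0.155,"ax":0,"ay":0,"az":0},{"hand":1,"x":0,"y":0,"z":0.155,"ax":0,"ay":0,"az":0},{"hand":1,"x":0,"y":0,"z":0.155,"ax":0,"ay":0,"az":0}]'
python3 plan.py .464 -.230 .083 11.9
python3 - <<'E'
from h import *
im,d,K,V=grab('scene','9')
cv2.imwrite('pics/c_scene9.png',cv2.resize(im[180:360,130:330],None,fx=3,fy=3)[:,:,::-1])
E
```

```text
t 18.98 pos [0.5138 0.0363 0.3069] q [ 0.21  0.28 -0.49  1.94  0.16  0.96 -0.44] F [-0.4  0.4 -4.7] T [ 0.08 -0.13 -0.01] w 0.0134
shift mm [-269.3  -29.2    7. ] turn deg [ -0.04   0.02 -16.29]
time_s: 19.82
eef_pos: [0.4635, -0.2316, 0.3001]
tcp_rot: [-1.979, -2.438, 0.003]
force: [0.2, -0.1, -4.8]
grip_width: 0.0138
time_s: 20.65
eef_pos: [0.4647, -0.2278, 0.1451]
tcp_rot: [-1.976, -2.439, -0.0]
force: [1.1, 0.1, -4.7]
grip_width: 0.0141
t 20.65 pos [ 0.4647 -0.2278  0.1451] q [ 0.61  0.48 -0.36  2.12  0.3   0.59  0.24] F [ 1.1  0.1 -4.7] T [-0.03 -0.12 -0.  ] w 0.0141
shift mm [-2.1 -1.1 62.1] turn deg [-0.08 -0.1   0.07]
```

View pics/c_scene9.png

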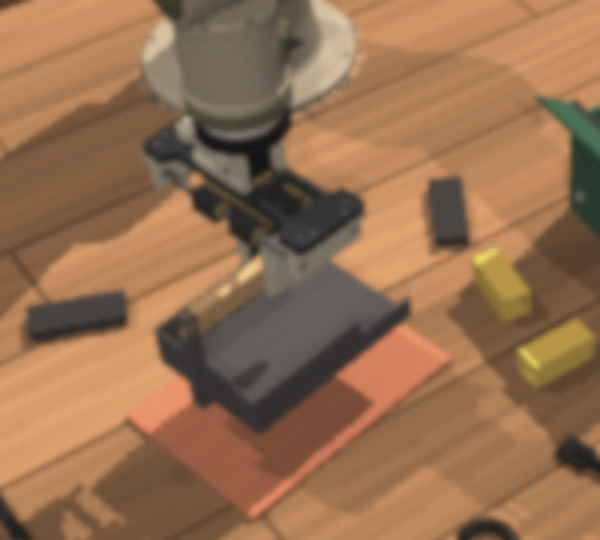

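The pan is level and empty, straight above its plate. I'll lower it.

```bash
python3 -m crank '[{"hand":1,"x":0,"y":0,"z":0.012,"ax":0,"ay":0,"az":0},{"hand":1,"x":0,"y":0,"z":0.03,"ax":0,"ay":0,"az":0},{"hand":1,"x":0,"y":0,"z":0.045,"ax":0,"ay":0,"az":0},{"hand":1,"x":0,"y":0,"z":0.053,"ax":0,"ay":0,"az":0},{"hand":1,"x":0,"y":0,"z":0.057,"ax":0,"ay":0,"az":0},{"hand":1,"x":0,"y":0,"z":0.06,"ax":0,"ay":0,"az":0},{"hand":1,"x":0,"y":0,"z":0.0615,"ax":0,"ay":0,"az":0},{"hand":1,"x":0,"y":0,"z":0.062,"ax":0,"ay":0,"az":0},{"hand":1,"x":0,"y":0,"z":0.062,"ax":0,"ay":0,"az":0}]'
python3 plan.py .464 -.230 .083 11.9
```

```text
time_s: 21.45
eef_pos: [0.4644, -0.2297, 0.0839]
tcp_rot: [1.981, 2.438, 0.001]
force: [-0.8, -0.6, -4.2]
grip_width: 0.0134
t 21.45 pos [ 0.4644 -0.2297  0.0839] q [ 0.56  0.57 -0.29  2.17  0.37  0.44  0.17] F [-0.8 -0.6 -4.2] T [ 0.   -0.06 -0.  ] w 0.0134
shift mm [-0.2 -0.5  0.9] turn deg [ 0.03 -0.   -0.11]
```

```bash
python3 -m crank '[{"hand":1,"x":0,"y":0,"z":0.0007,"ax":0,"ay":0,"az":0},{"hand":1,"x":0,"y":0,"z":0.0015,"ax":0,"ay":0,"az":0},{"hand":1,"x":0,"y":0,"z":0.0015,"ax":0,"ay":0,"az":0}]'
python3 plan.py .464 -.230 .083 11.9
```

```text
time_s: 21.7
eef_pos: [0.4645, -0.2296, 0.0833]
tcp_rot: [1.981, 2.437, 0.0]
force: [-4.5, 2.4, 12.8]
grip_width: 0.0137
t 21.7 pos [ 0.4645 -0.2296  0.0833] q [ 0.55  0.57 -0.29  2.17  0.38  0.44  0.17] F [-4.5  2.4 12.8] T [ 0.35  0.68 -0.03] w 0.0137
shift mm [-0.3 -0.6  0.3] turn deg [ 0.05  0.04 -0.11]
```

It is in contact with the plate, so I'll release and rise.

```bash
python3 -m crank '[{"hand":0.7,"x":0,"y":0,"z":-0.001,"ax":0,"ay":0,"az":0},{"hand":0.5,"x":0,"y":0,"z":-0.001,"ax":0,"ay":0,"az":0},{"hand":0.2,"x":0,"y":0,"z":-0.001,"ax":0,"ay":0,"az":0},{"hand":0,"x":0,"y":0,"z":-0.001,"ax":0,"ay":0,"az":0},{"hand":0,"x":0,"y":0,"z":-0.001,"ax":0,"ay":0,"az":0},{"hand":0,"x":0,"y":0,"z":-0.001,"ax":0,"ay":0,"az":0},{"hand":0,"x":0,"y":0,"z":-0.001,"ax":0,"ay":0,"az":0},{"hand":0,"x":0,"y":0,"z":-0.001,"ax":0,"ay":0,"az":0},{"hand":0,"x":0,"y":0,"z":-0.001,"ax":0,"ay":0,"az":0},{"hand":0,"x":0,"y":0,"z":-0.001,"ax":0,"ay":0,"az":0}]'
python3 -m crank '[{"hand":0,"x":0,"y":0,"z":-0.01,"ax":0,"ay":0,"az":0},{"hand":0,"x":0,"y":0,"z":-0.03,"ax":0,"ay":0,"az":0},{"hand":0,"x":0,"y":0,"z":-0.06,"ax":0,"ay":0,"az":0},{"hand":0,"x":0,"y":0,"z":-0.095,"ax":0,"ay":0,"az":0},{"hand":0,"x":0,"y":0,"z":-0.13,"ax":0,"ay":0,"az":0},{"hand":0,"x":0,"y":0,"z":-0.165,"ax":0,"ay":0,"az":0},{"hand":0,"x":0,"y":0,"z":-0.2,"ax":0,"ay":0,"az":0},{"hand":0,"x":0,"y":0,"z":-0.23,"ax":0,"ay":0,"az":0},{"hand":0,"x":0,"y":0,"z":-0.25,"ax":0,"ay":0,"az":0},{"hand":0,"x":0,"y":0,"z":-0.25,"ax":0,"ay":0,"az":0}]'
python3 plan.py .464 -.230 .083 11.9
python3 - <<'E'
from h import *
im,d,K,V=grab('wrist','10')
P=cloud(d,K,V); hsv=cv2.cvtColor(im,cv2.COLOR_RGB2HSV); S=hsv[...,1]; Z=P[...,2]
ok=(d>0)&(P[...,1]<-.08)&(P[...,1]>-.45)
rect(P,ok&(abs(Z-.114)<.006)&(S>70),'handle'); rect(P,ok&(abs(Z-.048)<.003),'wall')
grab('scene','10');grab('top','10')
E
```

```text
time_s: 22.53
eef_pos: [0.4641, -0.2295, 0.0828]
tcp_rot: [-1.981, -2.437, -0.0]
force: [0.3, 0.5, 0.1]
grip_width: 0.0756
time_s: 23.37
eef_pos: [0.4657, -0.2298, 0.338]
tcp_rot: [1.977, 2.433, 0.003]
force: [0.1, 0.2, 0.4]
grip_width: 0.0929
t 23.37 pos [ 0.4657 -0.2298  0.338 ] q [ 0.72  0.25 -0.46  1.9   0.13  1.02  0.41] F [0.1 0.2 0.4] T [-0.09 -0.19  0.  ] w 0.0929
shift mm [  1.1  -3.1 255. ] turn deg [ 0.33  0.22 -0.11]
handle 2196 c [ 467.8 -246.3] size [ 13.8 144.6] ang 11.82 z [111.8 113.9 115.3]
wall 984 c [ 468.1 -247.1] size [126.2 120. ] ang 11.87 z [46.2 48.1 49.4]
```

View pics/scene10.png

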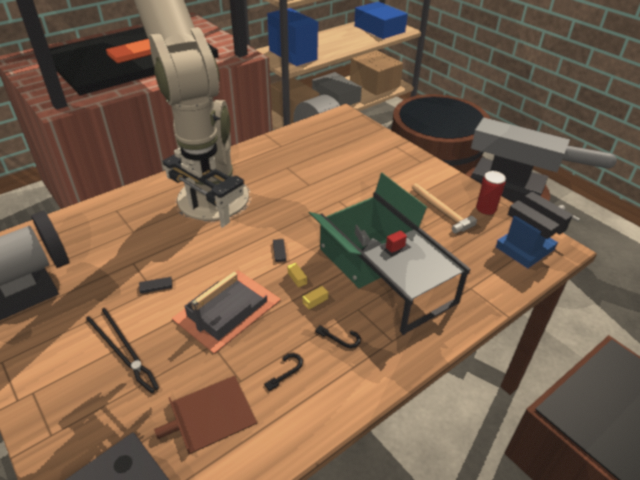

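View pics/top10.png

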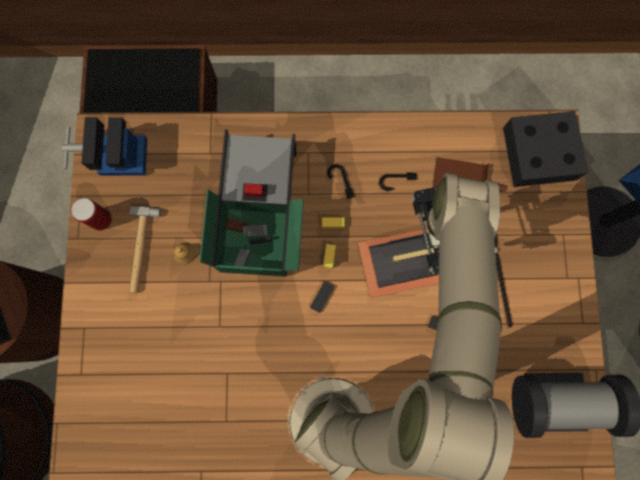

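The pan centre comes out at (461.7, -217.5) mm against the plate at (461.4, -218.2) mm. It is level, the shutter is open, four offcuts are in the hopper, and the bystanders are where they were. I'm handing in.

```bash
python3 -c "
from plant import manip; print(manip.close_job())"
```

```text
the job is handed in; nothing more can be done
None
```

The job is done and handed in at about 23.5 s; no verdict was reported. The shutter is open, all four offcuts are in the hopper, and the empty pan is back on its plate and released.

- **Shutter:** It began about 30 mm open, not shut. I pulled it to its stop; its edges then measured 91 to 288 mm along the hopper's x, which is about 190 mm of travel. I commanded about 20 mm too far at the stop. That put about 60 N along the pull and 36–41 N upward on the wrist, and one finger was forced off the block. This is under the 120 N wrist limit. The readings can't show whether any of it came from the arm or gripper body, which has a 40 N limit.
- **Pour:** I tipped the pan 60° over the entry side. The wrist load fell from about 9 N to 4.5 N, and the pictures showed the pan empty. All four offcuts were in the hopper, and nothing in the part of it I measured stood above about 75 mm, against the 105 mm limit. The finger tips stayed on the handle bar, about 30 mm or more above the offcuts as they lay in the pan.
- **Pan:** Its centre measured within about 1 mm of the plate's centre. The handle top and wall tops were at their level heights (114 and 48 mm). The gripper was open and raised about 0.25 m clear.
- **Other things:** The bystanders looked unmoved in the last pictures. I compared these by eye, without measuring.

The top and wrist cameras disagreed by about 3.5 mm on the red block's position, and I used a value in between.

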